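Stack the tiered drying stand for pottery repair

ROBOT

A 6-joint arm with a two-finger parallel gripper is mounted at the origin on the work surface. World frame = base frame: x ahead of the robot, y to its left, z up, the work surface at z = 0. Lengths are in m, angles in rad, forces in N, time in s.
With the tool pointing down it reaches from about 0.35 to 0.775 m from the base axis. Payload 5.5 kg.
Tool frame: the origin (TCP) lies midway between the tips of the shut fingers; the grasp point (between the pads) lies 19 mm behind it; z points along the fingers, y is the line along which they close (so a half turn about z gives the same grasp; the last joint's range is limited). The gripper opens to 85 mm and grips with 20 to 120 N. Pads are 22 mm wide; open, the fingers measure 114 mm over their backs; the gripper's body (76 mm by 85 mm) begins 54 mm behind the grasp point. The pads swing forward as they close: fully open they stand 13 mm farther back than shut.
Start: joints at [-1.378, 0.313, 0.046, 1.304, 0, 1.431], TCP at [0.188, -0.543, 0.196] pointing down, gripper open.
Joint ranges: [-2.76, 2.76], [-0.86, 1.69], [-1.03, 1.26], [-2.2, 2.34], [-1.47, 1.5], [-3.14, 3.14]. Speed limits (rad/s): [2.57, 2.57, 3.14, 3.14, 3.14, 3.14].

INTERFACE

Orientations are given as a rotation vector (axis times angle).
In Python, from cell import get_obs, get_image, get_calibration, sign_off, search_frame gives the robot as it stands.
- The arm moves only by the shell command python3 -m crank 'ROWS' [FORCE]. ROWS is JSON, a list of rows, each a list of 7 numbers: the shift along the tool's x, y, z in units of 40 mm (1.0 is 40 mm), then the turn, a rotation vector about the tool's x, y, z in rad, then the closure, from -1 (fully open) to 1 (shut), so that 0 is half open. A call has exactly 5 rows; each row is the pose to reach, as a shift and turn from the pose commanded when the call began, along the tool's axes at that moment; what a row does not reach only later rows make up. A row lasts 1/10 s, in which the tool goes at most 50 mm and 8.59 degrees, less where a joint would pass 70% of its speed; a pose out of reach is approached as far as the arm can. A call with a gripper value outside its range is refused whole. The fingers move at their own pace and stop on an object; FORCE is the grip in N (left out, the last holds). Time passes only in rows, so rows that repeat a pose let the fingers close, or fill a call up. It gives the time, the measured TCP pose, the force, the opening and the grip force at its end, in the units of the state.
- get_obs(): the state, without advancing time (a new reading comes with each control period).
- get_image(name): name is "scene" or "top"; returns the picture (400x640x3 uint8, red, green, blue); there is no depth.
- get_calibration(name): a dict with "fov_y" (degrees; the focal length in pixels is half the picture's height over the tangent of half this angle, whatever the lens; pixels are square), "cx", "cy" (the principal point, pixels), "world_from_camera" (4x4, takes a point from camera to world coordinates). Camera axes: x right, y down, z forward; pixel columns grow to the right and rows downward; lengths in m; the calibration is good to about 2 mm. A picture is of the moment at which its call begins. get_calibration takes no time and is no camera call.
- sign_off(): hands the job in; it is judged then, once.
Trained networks look in the newest picture that a camera, given by its name, has taken for a name from the list of things; names that differ only in an ending like _2 or _b are one class to them, and where a whole thing is asked for, a point or a joint stands for the part that bears it (a point fixed in the world has none). Each returns a list of dicts, best first, with "score" (0 to 1); they miss things now and then, are a little off and sometimes report something else, mostly with a low value. They report only what shows in the picture. A call takes as long as a camera call. They do not tell look-alikes from the thing itself.
- search_frame(camera, label): "position" ([x, y, z] in m, in the coordinates of the camera as it stood for that picture, good to about 4 mm: the middle of the surface that is visible of it).
The state is a dict: "time_s": time; "joint_positions": joint angles; "joint_velocities": joint speeds; "tau": joint torques, N m; "eef_pos": TCP position; "eef_rot": TCP orientation; "wrist_force": force on the tool from outside, world axes, zero at the start; "moment": the same for the moment, N m; "grip_width": opening from 0.0 (shut) to 1.0 (fully open); "grip_force": force on a finger pad.
Only numpy, scipy, OpenCV 4.12 (cv2) and the standard library are available. Lean on these libraries where they do the work, as an engineer would, in place of code of your own. Each camera call takes 0.05 s, during which the arm holds its last target. There are 200 camera calls.

TASK

Set up the drying stand on the pottery restorer's bench: lower the three wooden trays over its four posts so that each lies flat and fully down, the tray with four compartments at the bottom, then the one with two compartments, then the undivided tray on top. Then gently stand the footed clay cup upright in the middle of the top tray, and leave everything at rest.

Things in the scene. Friction and masses are not known exactly. Their poses are not given: they have to be found in the camera images.
- stand: Fixed drying stand: dark wooden base 210 mm long (x), 84 wide (y), 12 thick, with four upright 8 mm metal posts 77 mm (x) and 16 mm (y) from its middle, tops 128 mm above the table (last 12 mm tapered). Trays rest on the base and on one another, posts through their holes with 3 mm play all round. Same either way round. Origin: centre of the underside, on the table, z up.
- tray_four_center (a point): Tray with four compartments: three cross walls, at mid-length and 42 mm either side. 184 mm long (x), 60 wide (y), 34 high, about 160 g; plywood, floor 6 and walls 4 mm thick. In each corner of the floor a 14 mm hole, 77 mm (x) and 16 mm (y) from the middle. Same either way round; grip across its width at mid-length. Point: its centre, half-way up (17 mm above its underside), z up.
- tray_two_center (a point): Tray with two compartments: one cross wall at mid-length. 184 mm long (x), 60 wide (y), 34 high, about 160 g; plywood, floor 6 and walls 4 mm thick. In each corner of the floor a 14 mm hole, 77 mm (x) and 16 mm (y) from the middle. Same either way round; grip across its width at mid-length. Point: its centre, half-way up (17 mm above its underside), z up.
- tray_open_center (a point): Undivided tray: no cross wall, 52 mm wide inside. 184 mm long (x), 60 wide (y), 34 high, about 160 g; plywood, floor 6 and walls 4 mm thick. In each corner of the floor a 14 mm hole, 77 mm (x) and 16 mm (y) from the middle. Same either way round; grip across its width at mid-length. Point: its centre, half-way up (17 mm above its underside), z up.
- cup_center (a point): Round footed cup of reddish clay standing on the table, about 140 g, 76 mm high; foot 34 mm across, widening to 50 mm, straight-sided from 50 mm up to the rim. Grip it outside in that straight upper part, so that the fingers stay above the tray's rim, which stands 28 mm above the floor inside. Point: its centre, half-way up (38 mm above its foot), z up.
Things that resemble listed ones, but are neither listed nor needed, are in the scene too. Of the things that look like the part that bears cup_center, take the one that is nearest to the robot's base at the start. Leave any green look-alike of the part that bears tray_open_center alone.

How it is judged:
On the way, in this order (a step that is already met when the one before it is completed fails the run):
1. the four-compartment tray lies flat on the base, over all four posts (x of tray_four_center in the frame of stand between -0.006 and 0.006 m and y of tray_four_center in the frame of stand between -0.006 and 0.006 m and z of tray_four_center in the frame of stand between 0.025 and 0.033 m and angle between the x axis of tray_four_center and the x axis of stand, either way round below 0.1 rad and angle between tray_four_center's own z axis and vertical below 0.05 rad), for 0.2 s.
2. the two-compartment tray lies flat on the four-compartment tray, over all four posts (x of tray_two_center in the frame of stand between -0.006 and 0.006 m and y of tray_two_center in the frame of stand between -0.006 and 0.006 m and z of tray_two_center in the frame of stand between 0.059 and 0.067 m and angle between the x axis of tray_two_center and the x axis of stand, either way round below 0.1 rad and angle between tray_two_center's own z axis and vertical below 0.05 rad), for 0.2 s.
3. the undivided tray lies flat on the two-compartment tray, over all four posts (x of tray_open_center in the frame of stand between -0.006 and 0.006 m and y of tray_open_center in the frame of stand between -0.006 and 0.006 m and z of tray_open_center in the frame of stand between 0.093 and 0.101 m and angle between the x axis of tray_open_center and the x axis of stand, either way round below 0.1 rad and angle between tray_open_center's own z axis and vertical below 0.05 rad), for 0.2 s.
At the end, for the whole second after the job is handed in: Over the posts, flat and fully down (6 mm sideways, 4 mm in height, 0.1 rad): four-compartment tray lowest, then two-compartment, then undivided; the cup upright on the undivided tray's floor, within 20 mm lengthways and 12 mm sideways of its middle; all released and at rest (all of step 1 and all of step 2 and all of step 3 and x of cup_center in the frame of stand between -0.02 and 0.02 m and y of cup_center in the frame of stand between -0.012 and 0.012 m and z of cup_center in the frame of stand between 0.119 and 0.129 m and angle between cup_center's own z axis and vertical below 0.1 rad and linear speed of each of tray_four, tray_two, tray_open, cup below 0.02 m/s); the robot touches nothing.
It fails at once if the cup is dropped or banged into the tray (over 40 N between them) (contact force between cup and tray_open above 40 N).
It also fails if it takes over 120 s, if anything falls off the work surface, if the arm or the gripper's body presses on something with over 40 N, if the wrist force passes 120 N, or if a joint passes its speed limit or range.

## Working session

There is one attempt and no reset: what is moved stays moved. The work goes in short steps, Python scripts to look and compute and a shell command to move; the robot and the scene stay as the last step left them, time stands still between calls to the robot, and variables do not carry over. Pictures are saved under pics/ and viewed, at most 14 in all, crops included, and the job is handed in when it is done.

```bash
ls; mkdir -p pics
cat > h.py <<'E'
import numpy as np, cv2
from cell import *
def see(name,fn):
    im=get_image(name); cv2.imwrite(fn,im[:,:,::-1]); return im
def K(name):
    c=get_calibration(name); f=200/np.tan(np.radians(c['fov_y'])/2); return f,c['cx'],c['cy'],np.array(c['world_from_camera'])
def pix2w(name,u,v,z):
    f,cx,cy,T=K(name); d=T[:3,:3]@np.array([(u-cx)/f,(v-cy)/f,1]); o=T[:3,3]; return o+d*(z-o[2])/d[2]
def w2pix(name,p):
    f,cx,cy,T=K(name); q=T[:3,:3].T@(np.array(p)-T[:3,3]); return np.array([f*q[0]/q[2]+cx,f*q[1]/q[2]+cy])
def find(name,l):
    T=K(name)[3]; return [(round(r['score'],2),np.round(T[:3,:3]@np.array(r['position'])+T[:3,3],4)) for r in search_frame(name,l)]
E
python3 - <<'E'
from h import *
for n in('scene','top'):
    see(n,f'pics/{n}0.png'); print(n,get_calibration(n))
    for l in('stand','tray_four_center','tray_two_center','tray_open_center','cup_center'): 
        print(l,*[(a,b.tolist()) for a,b in find(n,l)])
print(get_obs())
E
```

```text
pics
scene {'fov_y': 42.8377449880964, 'cx': 314.1433731757031, 'cy': 201.31100778403717, 'world_from_camera': array([[ 0.2525076 ,  0.53138267, -0.80862375,  1.55014873],
       [ 0.96730049, -0.15924429,  0.19741081, -0.24158434],
       [-0.02386803, -0.83202988, -0.55421711,  0.78312118],
       [ 0.        ,  0.        ,  0.        ,  1.        ]])}
stand (0.95, [0.6374, -0.1605, 0.0127])
tray_four_center (0.85, [0.4588, -0.0059, 0.0193])
tray_two_center (0.95, [0.4558, -0.3242, 0.0223])
tray_open_center (0.87, [0.256, 0.3071, 0.0192]) (0.82, [0.4533, 0.3043, 0.0189])
cup_center (0.89, [0.7037, 0.2479, 0.0547]) (0.86, [0.6578, 0.1589, 0.0552])
top {'fov_y': 54.76279875027957, 'cx': 318.6154228323662, 'cy': 196.18330411032434, 'world_from_camera': array([[-1.99368678e-02, -9.88524095e-01,  1.49741894e-01,
         3.59393970e-01],
       [-9.99801221e-01,  1.97420954e-02, -2.78724831e-03,
         6.96226631e-03],
       [-2.00956640e-04, -1.49767697e-01, -9.88721192e-01,
         8.78758930e-01],
       [ 0.00000000e+00,  0.00000000e+00,  0.00000000e+00,
         1.00000000e+00]
[... 295 characters left out ...]
58])
{'time_s': 0.6, 'joint_positions': array([-1.37761117e+00,  3.13134139e-01,  4.60936579e-02,  1.30365043e+00,
       -3.77827958e-06,  1.43119637e+00]), 'joint_velocities': array([-0.00171464, -0.00046749,  0.00075716, -0.00185276,  0.00228107,
       -0.00142639]), 'tau': array([-1.29432541e-03, -4.80149388e+01,  2.98665100e+01,  2.51534093e-04,
       -2.08520346e-04, -2.11857625e-06]), 'eef_pos': array([ 0.18783249, -0.5434759 ,  0.19645809]), 'eef_rot': array([ 3.09809905e+00,  5.20311368e-01, -1.49678272e-06]), 'wrist_force': array([ 0.14414563,  0.66130182, -0.07841111]), 'moment': array([-0.00565538, -0.00638774,  0.03840926]), 'grip_force': 0.0, 'grip_width': 0.9976703740481029}
```

View pics/scene0.png

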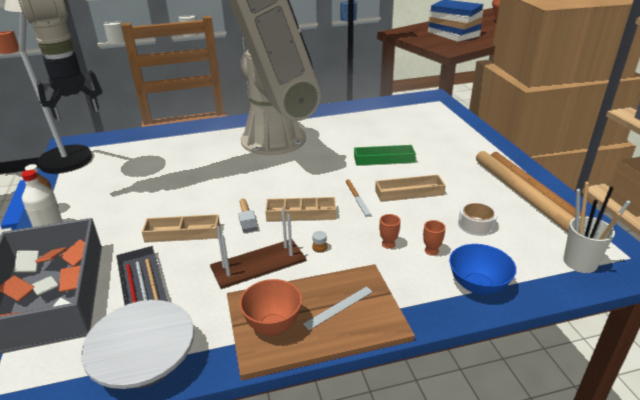

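View pics/top0.png

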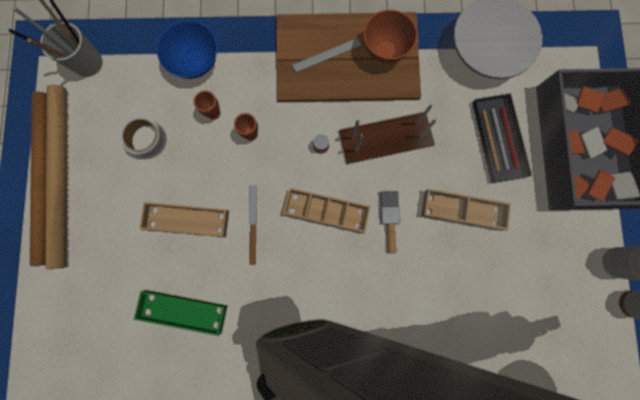

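The trays (two-compartment at top-view px (465,209), four at (326,210), open at (185,220), green decoy at (180,312)), the stand at (386,137) and the cups at (245,125) (the nearer one) and (206,103) show clearly. Next I'll fit silhouettes and look closely at the stand.

```bash
cat >> h.py <<'E'
from scipy.optimize import minimize
def boxhull(name,x,y,a,L,W,z0,z1):
    c,s=np.cos(a),np.sin(a)
    P=[w2pix(name,(x+c*i*L/2-s*j*W/2,y+s*i*L/2+c*j*W/2,z)) for i in(-1,1) for j in(-1,1) for z in(z0,z1)]
    return cv2.convexHull(np.float32(P))
def fitbox(name,mask,g,L,W,z0,z1,S=8):
    u=w2pix(name,(g[0],g[1],(z0+z1)/2)); x0,y0=int(u[0])-75,int(u[1])-75
    M=np.zeros((400,640),np.uint8); M[:]=mask; M=M[max(y0,0):y0+150,max(x0,0):x0+150]; off=np.array([max(x0,0),max(y0,0)])
    n,lab,st,ce=cv2.connectedComponentsWithStats(M); k=1+np.argmax(st[1:,4])
    cs,_=cv2.findContours((lab==k).astype(np.uint8),cv2.RETR_EXTERNAL,cv2.CHAIN_APPROX_NONE)
    F=cv2.resize((lab==k).astype(np.float32),None,fx=S,fy=S,interpolation=cv2.INTER_LINEAR)>.5
    F=F.astype(np.uint8); cs,_=cv2.findContours(F,cv2.RETR_EXTERNAL,cv2.CHAIN_APPROX_NONE)
    F=cv2.drawContours(F*0,cs,-1,1,-1)
    def cost(p):
        h=(boxhull(name,p[0],p[1],p[2],L,W,z0,z1)[:,0]-off+.5)*S-.5
        B=cv2.fillConvexPoly(F*0,np.int32(np.round(h)),1); return 1-(B&F).sum()/(B|F).sum()
    best=min((minimize(cost,[g[0],g[1],a],method='Nelder-Mead',options=dict(initial_simplex=np.array([[g[0],g[1],a],[g[0]+.01,g[1],a],[g[0],g[1]+.01,a],[g[0],g[1],a+.15]]),xatol=1e-5,fatol=1e-5)) for a in(1.2,1.57,1.9)),key=lambda r:r.fun)
    return best.x,best.fun
def woodmask(im):
    h=cv2.cvtColor(im,cv2.COLOR_RGB2HSV); return ((h[...,1]>75)).astype(np.uint8)
E
python3 - <<'E'
from h import *
for n in('top','scene'):
    im=cv2.imread(f'pics/{n}0.png')[:,:,::-1].copy(); m=woodmask(im)
    for l,g in dict(four=(.459,-.009),two=(.453,-.323),open=(.45,.306)).items():
        p,f=fitbox(n,m,g,.184,.06,0,.034); print(n,l,p.round(4),round(f,3))
    g=(.632,-.157); p,f=fitbox(n,m,g,.21,.084,0,.012); print(n,'stand',p.round(4),round(f,3))
a=cv2.imread('pics/top0.png')[90:180,325:445]; b=cv2.imread('pics/scene0.png')[200:290,200:320]
cv2.imwrite('pics/c1.png',np.vstack([cv2.resize(i,(800,600) if 0 else (400,300),interpolation=cv2.INTER_CUBIC) for i in(a,b)]))
E
```

```text
top four [ 0.4576 -0.0121  1.3276] 0.057Traceback (most recent call last):
  File "<stdin>", line 5, in <module>
  File "h.py", line 29, in fitbox
    best=min((minimize(cost,[g[0],g[1],a],method='Nelder-Mead',options=dict(initial_simplex=np.array([[g[0],g[1],a],[g[0]+.01,g[1],a],[g[0],g[1]+.01,a],[g[0],g[1],a+.15]]),xatol=1e-5,fatol=1e-5)) for a in(1.2,1.57,1.9)),key=lambda r:r.fun)
  File "h.py", line 29, in <genexpr>
    best=min((minimize(cost,[g[0],g[1],a],method='Nelder-Mead',options=dict(initial_simplex=np.array([[g[0],g[1],a],[g[0]+.01,g[1],a],[g[0],g[1]+.01,a],[g[0],g[1],a+.15]]),xatol=1e-5,fatol=1e-5)) for a in(1.2,1.57,1.9)),key=lambda r:r.fun)
              ~~~~~~~~^^^^^^^^^^^^^^^^^^^^^^^^^^^^^^^^^^^^^^^^^^^^^^^^^^^^^^^^^^^^^^^^^^^^^^^^^^^^^^^^^^^^^^^^^^^^^^^^^^^^^^^^^^^^^^^^^^^^^^^^^^^^^^^^^^^^^^^^^^^^^^^^^^^^^^^^^^^^^^^^^^^^^^^^^^^^^
    res = _minimize_neldermead(fun, x0, args, callback, bounds=bounds,
                               **options)
    fsim[j] = func(sim[j])
              ~~~~^^^^^^^^
    fx = function(np.copy(x), *(wrapper_args + args))
  File "h.py", line 27, in cost
    h=(boxhull(name,p[0],p[1],p[2],L,W,z0,z1)[:,0]-off+.5)*S-.5
       ~~~~~~~^^^^^^^^^^^^^^^^^^^^^^^^^^^^^^^
  File "h.py", line 16, in boxhull
    P=[w2pix(name,(x+c*i*L/2-s*j*W/2,y+s*i*L/2+c*j*W/2,z)) for i in(-1,1) for j in(-1,1) for z in(z0,z1)]
       ~~~~~^^^^^^^^^^^^^^^^^^^^^^^^^^^^^^^^^^^^^^^^^^^^^^
  File "h.py", line 10, in w2pix
    f,cx,cy,T=K(name); q=T[:3,:3].T@(np.array(p)-T[:3,3]); return np.array([f*q[0]/q[2]+cx,f*q[1]/q[2]+cy])
              ~^^^^^^
  File "h.py", line 6, in K
    c=get_calibration(name); f=200/np.tan(np.radians(c['fov_y'])/2); return f,c['cx'],c['cy'],np.array(c['world_from_camera'])
ValueError: time passes only in moves, steps and waits
```

Cache the calibration per script.

```bash
sed -i 's/^def K(name)/from functools import cache\n@cache\ndef K(name)/' h.py
python3 - <<'E'
from h import *
for n in('top','scene'):
    im=cv2.imread(f'pics/{n}0.png')[:,:,::-1].copy(); m=woodmask(im)
    for l,g in dict(four=(.459,-.009),two=(.453,-.323),open=(.45,.306)).items():
        p,f=fitbox(n,m,g,.184,.06,0,.034); print(n,l,p.round(4),round(f,3))
    g=(.632,-.157); p,f=fitbox(n,m,g,.21,.084,0,.012); print(n,'stand',p.round(4),round(f,3))
a=cv2.imread('pics/top0.png')[90:180,325:445]; b=cv2.imread('pics/scene0.png')[200:290,200:320]
cv2.imwrite('pics/c1.png',np.vstack([cv2.resize(i,(400,300),interpolation=cv2.INTER_CUBIC) for i in(a,b)]))
E
```

```text
top four [ 0.4576 -0.0121  1.3276] 0.057
top two [ 0.4544 -0.324   1.3858] 0.215
top open [0.4432 0.3049 1.451 ] 0.063
top stand [ 0.7741 -0.1289 -1.5985] 0.268
scene four [ 0.459 -0.009  1.2  ] 1.0
scene two [ 0.4502 -0.3222  1.3652] 0.101
scene open [0.4389 0.3067 1.4614] 0.098
scene stand [ 0.7833 -0.13   -1.379 ] 0.399
```

View pics/c1.png

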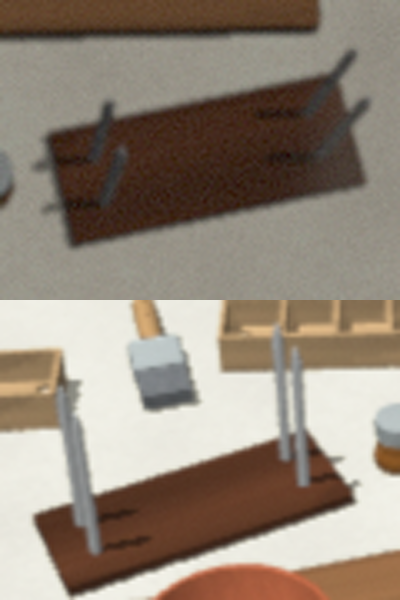

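The stand crop shows base corners and four post tops; I fit the stand pose to those points in both views.

```bash
python3 - <<'E'
s=open('h.py').read()
s=s.replace("k=1+np.argmax(st[1:,4])","k=min((i for i in range(1,n) if st[i,4]>500),key=lambda i:np.hypot(*(ce[i]+off-u)))")
open('h.py','w').write(s)
E
python3 - <<'E'
from h import *
from scipy.optimize import least_squares
for n in('top','scene'):
    im=cv2.imread(f'pics/{n}0.png')[:,:,::-1].copy()
    h=cv2.cvtColor(im,cv2.COLOR_RGB2HSV)
    for l,g in dict(four=(.459,-.009),two=(.453,-.323),open=(.45,.306)).items():
        for th in(60,75,90):
            p,f=fitbox(n,(h[...,1]>th).astype(np.uint8),g,.184,.06,0,.034); print(n,l,th,p.round(4),round(f,3))
C={'top':([(48,137),(70,245),(365,183),(335,75)],[(107,103),(122,151),(352,54),(365,102)],(325,90)),
'scene':([(307,137),(354,200),(72,292),(35,216)],[(278,28),(296,49),(62,90),(77,120)],(200,200))}
# stand x axis along +world y roughly; order: (+x,far),(+x,near) ,(-x,near),(-x,far)
def model(n,p):
    x,y,a=p;c,s=np.cos(a),np.sin(a)
    f=lambda i,j,z:w2pix(n,(x+c*i-s*j,y+s*i+c*j,z))
    if n=='top': cor=[(1,-1),(1,1),(-1,1),(-1,-1)]; po=[(1,-1),(1,1),(-1,-1),(-1,1)]
    else: cor=[(1,1),(1,-1),(-1,-1),(-1,1)]; po=[(1,1),(1,-1),(-1,1),(-1,-1)]
    return cor,po,f
for n in C:
  cc,pp,o=C[n]
  obs=lambda q:(np.array(q)*.3+np.array(o)-.35)
  for which in('base','posts','both'):
    def res(p):
        cor,po,f=model(n,p); sg=-1 if n=='top' else 1
        if n=='top': cor=[(i,-j) for i,j in cor]; po=[(i,-j) for i,j in po]
        r=[]
        if which!='posts': r+=[f(i*.105,j*.042,.012)-q for (i,j),q in zip(cor,obs(cc))]
        if which!='base': r+=[f(i*.077,j*.016,.127)-q for (i,j),q in zip(po,obs(pp))]
        return np.ravel(r)
    best=min((least_squares(res,[.63,-.16,a]) for a in(1.4,-1.7)),key=lambda r:r.cost)
    print(n,which,best.x.round(4),np.sqrt(2*best.cost/len(best.fun)).round(2))
E
```

```text
top four 60 [ 0.4576 -0.0117  1.3273] 0.029
top four 75 [ 0.4576 -0.0121  1.3276] 0.057
top four 90 [ 0.4571 -0.0111  1.3272] 0.097
top two 60 [ 0.4537 -0.3236  1.3875] 0.065
top two 75 [ 0.4544 -0.324   1.3858] 0.215
top two 90 [ 0.4362 -0.309   1.7147] 0.767
top open 60 [0.4433 0.3053 1.4619] 0.036
top open 75 [0.4432 0.3049 1.451 ] 0.063
top open 90 [0.4431 0.3058 1.444 ] 0.111
scene four 60 [ 0.4546 -0.0111  1.3182] 0.102
scene four 75 [ 0.4534 -0.0115  1.3484] 0.135
scene four 90 [ 0.4516 -0.0097  1.2894] 0.203
scene two 60 [ 0.4514 -0.3228  1.3696] 0.075
scene two 75 [ 0.4502 -0.3222  1.3652] 0.101
scene two 90 [ 0.4489 -0.3202  1.3731] 0.15
scene open 60 [0.4392 0.3055 1.4604] 0.069
scene open 75 [0.4389 0.3067 1.4614] 0.098
scene open 90 [0.4369 0.307  1.4879] 0.164
top base [ 0.6266 -0.155  -4.5284] 24.23
top posts [ 0.6259 -0.1546  1.7503] 10.7
top both [ 0.6262 -0.1548  1.7528] 18.73
scene base [ 0.6347 -0.1555  1.761 ] 0.9
scene posts [ 0.6301 -0.155  -4.4962] 0.37
scene both [ 0.6325 -0.1552 -4.514 ] 0.85
```

```bash
cat >> h.py <<'E'
from scipy.spatial.transform import Rotation as R
def goal(x,y,z,yaw):
    o=get_obs(); A=R.from_rotvec(o['eef_rot']); B=R.from_euler('z',yaw)*R.from_euler('x',np.pi)
    if abs((A.inv()*B).magnitude())>np.pi/2: B=B*R.from_euler('z',np.pi)
    print('t',round(o['time_s'],2),'pos',o['eef_pos'].round(4),'shift',(A.inv().apply(np.array([x,y,z])-o['eef_pos'])/.04).round(3),'turn',(A.inv()*B).as_rotvec().round(3),'q',o['joint_positions'].round(2),'F',o['wrist_force'].round(1),'w',round(o['grip_width'],3),round(o['grip_force'],1))
E
python3 - <<'E'
from h import *
from scipy.optimize import least_squares
n='top'; cc=[(48,137),(70,245),(365,183),(335,75)];pp=[(107,103),(122,151),(352,54),(365,102)]
obs=lambda q:np.array(q)*.3+np.array([325,90])-.35
def res(p,z=.127):
    x,y,a=p;c,s=np.cos(a),np.sin(a); f=lambda i,j,z:w2pix(n,(x+c*i-s*j,y+s*i+c*j,z))
    return np.ravel([f(i*.105,j*.042,.012)-q for (i,j),q in zip([(1,-1),(1,1),(-1,1),(-1,-1)],obs(cc))]+[f(i*.077,j*.016,z)-q for (i,j),q in zip([(1,-1),(1,1),(-1,-1),(-1,1)],obs(pp))])
r=least_squares(res,[.63,-.16,1.76]); print(r.x.round(4),r.fun.reshape(-1,2).round(1).tolist())
goal(.4565,-.0115,.15,1.325)
E
```

```text
[ 0.6256 -0.1549  1.7622] [[-1.1, -1.2], [0.3, 0.8], [0.2, 0.8], [0.1, -0.7], [0.3, 0.1], [-0.6, 0.6], [0.3, -0.4], [0.4, -0.1]]
t 0.6 pos [ 0.1878 -0.5435  0.1965] shift [ 10.693 -10.376   1.16 ] turn [ 0.     0.    -0.992] q [-1.38  0.31  0.05  1.3  -0.    1.43] F [ 0.1  0.7 -0.1] w 0.998 0.0
```

```bash
python3 -m crank '[[1,-1,0,0,0,-0.1,-1],[2,-2,0,0,0,-0.2,-1],[3,-3,0,0,0,-0.3,-1],[4,-3.9,0,0,0,-0.4,-1],[4.5,-4.4,0,0,0,-0.5,-1]]'
python3 -c "
from h import *
goal(.4565,-.0115,.15,1.325)"
```

```text
time_s: 1.1
eef_pos: [0.3002, -0.3183, 0.1966]
eef_rot: [2.87, 1.275, 0.0]
wrist_force: [1.3, -0.2, 0.2]
grip_width: 1.0
grip_force: 0.0
t 1.1 pos [ 0.3002 -0.3183  0.1966] shift [ 8.311 -2.243  1.162] turn [ 0.001  0.    -0.489] q [-1.    0.05 -0.28  1.24  0.    1.31] F [ 1.3 -0.2  0.2] w 1.0 0.0
```

```bash
python3 -m crank '[[1.2,-0.3,0.2,0,0,-0.1,-1],[2.4,-0.6,0.4,0,0,-0.2,-1],[3.6,-0.9,0.6,0,0,-0.3,-1],[4.8,-1.2,0.8,0,0,-0.4,-1],[6,-1.6,0.9,0,0,-0.489,-1]]' >/dev/null
python3 -c "
from h import *
goal(.4565,-.0115,.06,1.325)"
```

```text
t 1.6 pos [ 0.414  -0.0986  0.1603] shift [2.372 0.499 2.506] turn [0.001 0.    0.   ] q [-0.42  0.04 -0.38  1.15 -0.    1.39] F [ 0.2 -0.5  0.2] w 1.003 0.0
```

```bash
python3 -m crank '[[1,0.2,0.5,0,0,0,-1],[2,0.4,1,0,0,0,-1],[2.37,0.5,1.8,0,0,0,-1],[2.37,0.5,2.2,0,0,0,-1],[2.37,0.5,2.2,0,0,0,-1]]' >/dev/null
python3 -c "
from h import *
goal(.4565,-.0115,.003,1.325)
see('scene','pics/s1.png');im=see('top','pics/t1.png')
im=cv2.imread('pics/s1.png')[150:270,220:400]; cv2.imwrite('pics/c2.png',cv2.resize(im,(720,480),interpolation=cv2.INTER_CUBIC))
"
```

```text
t 2.1 pos [ 0.454  -0.0123  0.0703] shift [0.035 0.063 1.682] turn [-0.005  0.    -0.001] q [-0.2   0.17 -0.47  0.94 -0.    1.61] F [-0.4 -0.2  0.6] w 1.003 0.0
```

View pics/c2.png

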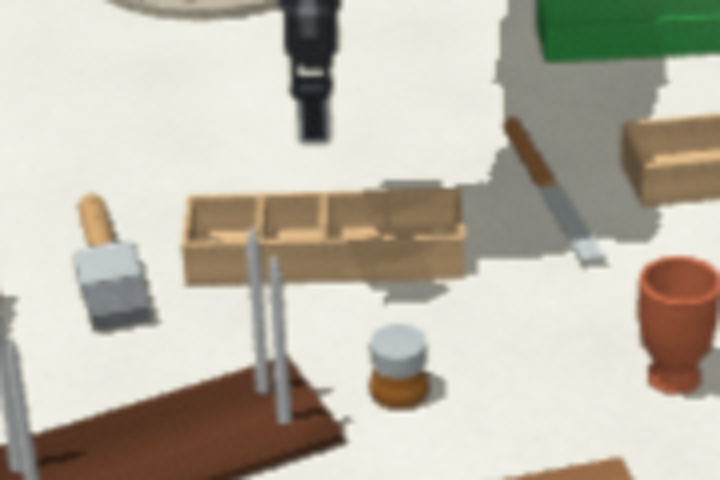

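Seen in crop: the gripper (front finger at crop (313,130)) hovers behind/above the tray (crop centre (325,235)), fingers edge-on as expected. Descend.

```bash
python3 -m crank '[[0.03,0.06,0.4,0,0,0,-1],[0.03,0.06,0.8,0,0,0,-1],[0.03,0.06,1.2,0,0,0,-1],[0.03,0.06,1.6,0,0,0,-1],[0.03,0.06,1.66,0,0,0,-1]]' >/dev/null
python3 -c "
from h import *
goal(.4565,-.0115,.003,1.325)
see('scene','pics/s2.png');see('top','pics/t2.png')
print(w2pix('scene',(.4565+.0295*.97,-.0115-.0295*.24,.034)))
a=cv2.imread('pics/s2.png')[160:240,240:360]; b=cv2.imread('pics/t2.png')[160:260,260:410]; cv2.imwrite('pics/c3.png',np.vstack([cv2.resize(a,(450,300),interpolation=cv2.INTER_CUBIC),cv2.resize(b,(450,300))]))
"
```

```text
t 2.7 pos [ 0.4585 -0.0136  0.0061] shift [ 0.038 -0.062  0.077] turn [-0.     0.    -0.005] q [-0.2   0.25 -0.55  0.77 -0.    1.62] F [0.  0.5 0.7] w 0.999 0.0
[300.49888218 209.74345561]
```

View pics/c3.png

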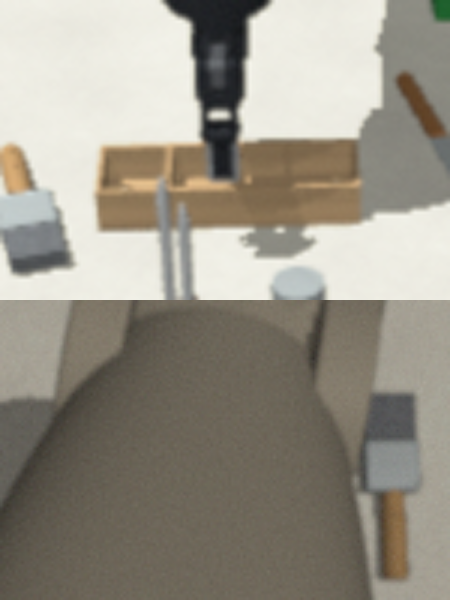

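```bash
python3 -c "
from h import *
for z,c in((.083,(.454,-.0123)),(.019,(.4585,-.0136))):
  for s in(-1,1): print(z,s,[w2pix('scene',(c[0]+s*k*.97,c[1]-s*k*.24,z)).round(1).tolist() for k in(.0425,.057)])
print(get_obs()['eef_pos'],[w2pix('scene',(.4585+s*.0295*.97,-.0136-s*.0295*.24,z)).round(1).tolist() for s in (-1,1) for z in (0,.034)])
im=cv2.imread('pics/s2.png')[180:235,270:330]; cv2.imwrite('pics/c4.png',cv2.resize(im,None,fx=10,fy=10,interpolation=cv2.INTER_CUBIC))
"
```

```text
0.083 -1 [[299.5, 178.7], [299.6, 175.9]]
0.083 1 [[299.2, 196.2], [299.1, 199.3]]
0.019 -1 [[300.4, 199.8], [300.4, 196.9]]
0.019 1 [[300.1, 217.9], [300.0, 221.2]]
[ 0.45918993 -0.01354401  0.00694597] [[300.6, 208.2], [300.1, 197.8], [300.4, 221.0], [299.9, 210.3]]
```

View pics/c4.png

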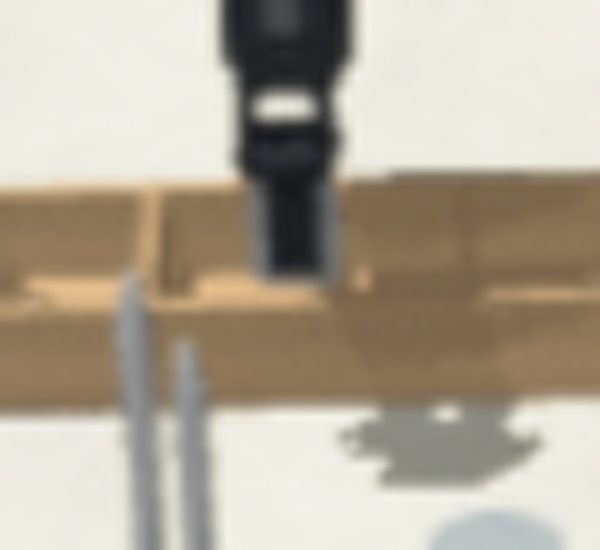

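```bash
python3 -c "
from h import *
x,y=.1878,-.5435; ty=np.array([np.sin(.333),-np.cos(.333)])
for s in(-1,1):
  print([w2pix('scene',(*(np.array([x,y])+s*.0425*ty),z)).round(1).tolist() for z in(.196,.209,.24)])
a=cv2.imread('pics/scene0.png')[60:130,20:125]; cv2.imwrite('pics/c5.png',cv2.resize(a,None,fx=6,fy=6,interpolation=cv2.INTER_CUBIC))
"
```

```text
[[98.4, 127.4], [97.2, 123.0], [94.2, 112.3]]
[[65.6, 135.7], [64.1, 131.2], [60.6, 120.4]]
```

View pics/c5.png

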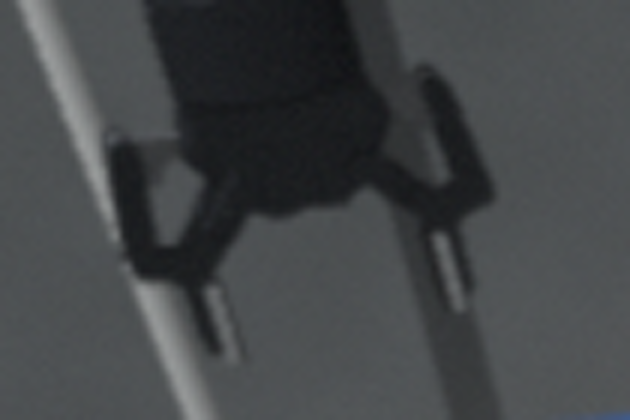

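The fingertips appear about 30 mm higher than the nominal geometry says, both in the start image and here (tip at pixel (299,208)). I'll lower slightly and check.

```bash
python3 -m crank '[[0.03,-0.06,0.1,0,0,0,-1],[0.03,-0.06,0.2,0,0,0,-1],[0.03,-0.06,0.3,0,0,0,-1],[0.03,-0.06,0.35,0,0,0,-1],[0.03,-0.06,0.35,0,0,0,-1]]' 
python3 -c "
from h import *
goal(.4565,-.0115,.003,1.325)
see('scene','pics/s3.png')
im=cv2.imread('pics/s3.png')[180:235,270:330]; cv2.imwrite('pics/c6.png',cv2.resize(im,None,fx=10,fy=10,interpolation=cv2.INTER_CUBIC))
"
```

```text
time_s: 3.3
eef_pos: [0.4564, -0.0111, -0.0082]
eef_rot: [-2.48, -1.928, 0.001]
wrist_force: [-0.3, -0.1, -0.1]
grip_width: 1.001
grip_force: 0.0
t 3.3 pos [ 0.4564 -0.0111 -0.0082] shift [-0.009  0.005 -0.28 ] turn [-0.001  0.    -0.003] q [-0.2   0.26 -0.57  0.73 -0.    1.62] F [-0.3 -0.1 -0.1] w 1.001 0.0
```

View pics/c6.png

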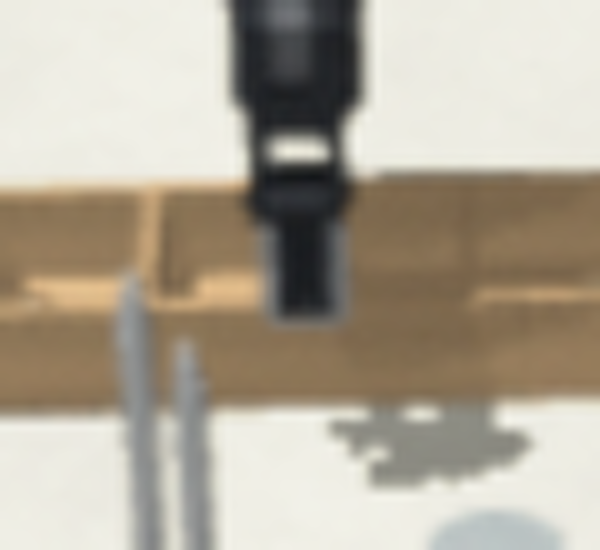

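Now the finger is clearly in front of the front wall, tip at pixel (301,212), still about 30 mm above the table. Reported TCP is ~30 mm lower than reality; go down in small steps watching force.

```bash
python3 -m crank '[[0,0,0.1,0,0,0,-1],[0,0,0.2,0,0,0,-1],[0,0,0.3,0,0,0,-1],[0,0,0.4,0,0,0,-1],[0,0,0.4,0,0,0,-1]]' |head -5;python3 -m crank '[[0,0,0.05,0,0,0,-1],[0,0,0.1,0,0,0,-1],[0,0,0.15,0,0,0,-1],[0,0,0.2,0,0,0,-1],[0,0,0.2,0,0,0,-1]]'
python3 -c "
from h import *
goal(.4565,-.0115,.003,1.325)
see('scene','pics/s4.png')
im=cv2.imread('pics/s4.png')[180:235,270:330]; cv2.imwrite('pics/c7.png',cv2.resize(im,None,fx=10,fy=10,interpolation=cv2.INTER_CUBIC))
"
```

```text
time_s: 3.85
eef_pos: [0.456, -0.011, -0.0246]
eef_rot: [-2.479, -1.928, 0.001]
wrist_force: [-0.5, 0.1, 0.5]
grip_width: 1.0
time_s: 4.35
eef_pos: [0.4564, -0.0111, -0.0322]
eef_rot: [-2.48, -1.928, 0.001]
wrist_force: [-0.3, -0.7, 0.6]
grip_width: 0.998
grip_force: 0.0
t 4.35 pos [ 0.4564 -0.0111 -0.0322] shift [-0.008  0.004 -0.88 ] turn [-0.     0.    -0.003] q [-0.2   0.3  -0.6   0.67 -0.    1.62] F [-0.3 -0.7  0.6] w 0.998 0.0
```

View pics/c7.png

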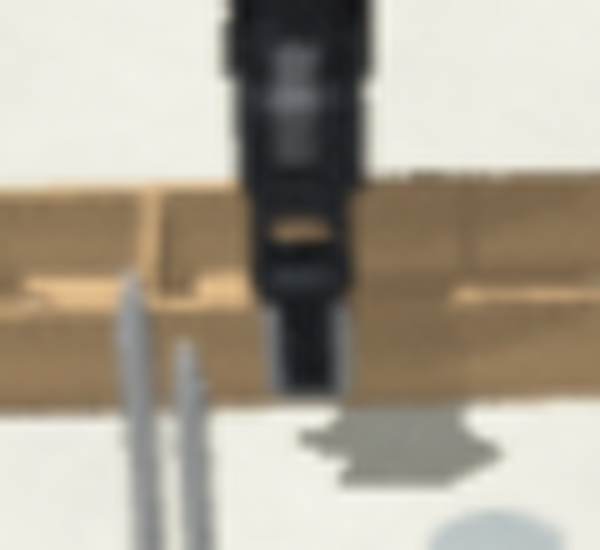

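Tip now at pixel (301,219.5), just above the table; grip.

```bash
python3 -m crank '[[0,0,0,0,0,0,-0.2],[0,0,0,0,0,0,0],[0,0,0,0,0,0,0.2],[0,0,0,0,0,0,0.4],[0,0,0,0,0,0,0.4]]' 45;python3 -m crank '[[0,0,-0.1,0,0,0,0.5],[0,0,-0.5,0,0,0,0.5],[0,0,-1.4,0,0,0,0.5],[0,0,-2.4,0,0,0,0.5],[0,0,-3.4,0,0,0,0.5]]'
python3 -c "
from h import *
goal(.629,-.155,.13,1.762)
see('scene','pics/s5.png')
im=cv2.imread('pics/s5.png')[120:240,220:400]; cv2.imwrite('pics/c8.png',cv2.resize(im,None,fx=4,fy=4,interpolation=cv2.INTER_CUBIC))
"
```

```text
time_s: 4.9
eef_pos: [0.4569, -0.0112, -0.0316]
eef_rot: [2.48, 1.928, 0.001]
wrist_force: [-0.9, -0.2, 5.5]
grip_width: 0.694
grip_force: 49.4
time_s: 5.4
eef_pos: [0.4556, -0.011, 0.1049]
eef_rot: [-2.479, -1.927, 0.002]
wrist_force: [0.8, -1.6, -1.5]
grip_width: 0.693
grip_force: 49.4
t 5.4 pos [ 0.4556 -0.011   0.1049] shift [-2.421  5.088 -0.636] turn [-0.002 -0.    -0.44 ] q [-0.2   0.14 -0.41  1.02 -0.    1.62] F [ 0.8 -1.6 -1.5] w 0.693 49.4
```

View pics/c8.png

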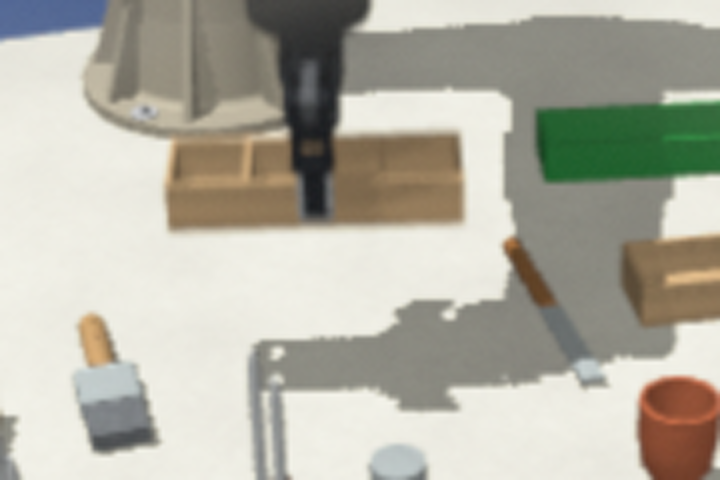

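The tray is held level (crop centre (315,180)). Move above the stand, and re-fit the stand base by silhouette.

```bash
python3 -m crank '[[0,0,-0.7,0,0,0,0.5],[-0.5,1,-1,0,0,-0.1,0.5],[-1,2,-1,0,0,-0.2,0.5],[-1.5,3,-1,0,0,-0.3,0.5],[-2,4,-1,0,0,-0.44,0.5]]' |tail -1
python3 -c "
from h import *
goal(.629,-.155,.14,1.762)
for n,l,g in(('top',.6256,(386,137)),('scene',.6325,(258,262))):
    im=cv2.imread(f'pics/{n}0.png')[:,:,::-1].copy(); h=cv2.cvtColor(im,cv2.COLOR_RGB2HSV)
    for s,v in((90,120),(100,100),(80,140),(110,130)):
        m=((h[...,1]>s)&(h[...,2]<v)).astype(np.uint8)
        m=cv2.morphologyEx(m,cv2.MORPH_CLOSE,np.ones((3,3)))
        p,f=fitbox(n,m,(.63,-.155),.21,.084,0,.012); print(n,s,v,p.round(4),round(f,3))
"
```

```text
grip_force: 49.7
t 5.95 pos [ 0.5929 -0.1292  0.1436] shift [-0.81   0.761  0.089] turn [-0.    -0.     0.005] q [-0.35  0.39  0.03  1.21 -0.    1.03] F [ 0.5  0.2 -1.6] w 0.691 49.7
top 90 120 [ 0.6299 -0.1548  1.7869] 0.21
top 100 100 [ 0.6303 -0.1543  1.7866] 0.232
top 80 140 [ 0.628  -0.1537  1.7934] 0.179
top 110 130 [ 0.6312 -0.1573  1.7766] 0.25
scene 90 120 [ 0.6231 -0.1565  1.7677] 0.204
scene 100 100 [ 0.6232 -0.1527  1.7479] 0.481
scene 80 140 [ 0.6246 -0.155   1.7468] 0.187
scene 110 130 [ 0.6235 -0.154   1.7712] 0.226
```

```bash
python3 -m crank '[[-0.4,0.4,0,0,0,0,0.5],[-0.8,0.76,0.1,0,0,0,0.5],[-0.81,0.76,0.2,0,0,0,0.5],[-0.81,0.76,0.4,0,0,0,0.5],[-0.81,0.76,0.45,0,0,0,0.5]]' |tail -1
python3 -c "
from h import *
goal(.629,-.155,.14,1.762)
see('scene','pics/s6.png');see('top','pics/t6.png')
a=cv2.imread('pics/s6.png')[165:285,195:345]; b=cv2.imread('pics/t6.png')[70:190,310:460]; cv2.imwrite('pics/c9.png',np.hstack([cv2.resize(a,(400,320),interpolation=cv2.INTER_CUBIC),cv2.resize(b,(400,320),interpolation=cv2.INTER_CUBIC)]))
"
```

```text
grip_force: 49.8
t 6.45 pos [ 0.6263 -0.1532  0.1242] shift [-0.056  0.057 -0.396] turn [-0.003 -0.002  0.   ] q [-0.36  0.48  0.12  1.21  0.    1.02] F [-0.8  0.4 -2.3] w 0.699 49.8
```

View pics/c9.png

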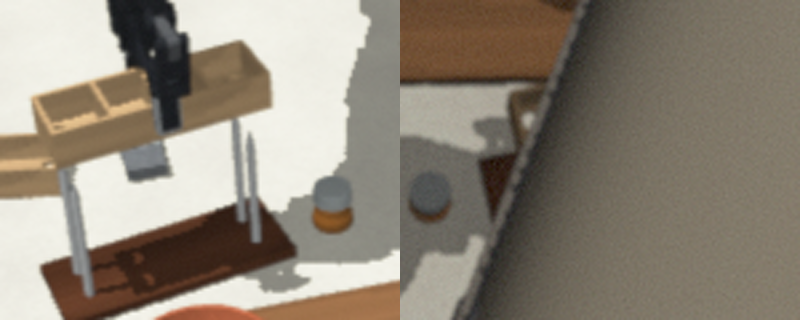

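Scene crop: tray hovers over the posts, bottom corners about crop (53,168) and (272,105), posts beneath. I'll settle on the estimate, then lower with force monitoring.

```bash
python3 -m crank '[[-0.05,0.06,0.1,0,0,0,0.5],[-0.05,0.06,0.2,0,0,0,0.5],[-0.05,0.06,0.3,0,0,0,0.5],[-0.05,0.06,0.3,0,0,0,0.5],[-0.05,0.06,0.3,0,0,0,0.5]]' |tail -1
python3 -c "
from h import *
goal(.629,-.155,.10,1.765)"
python3 -m crank '[[0,0,0,0,0,0,0.5],[0,0,0,0,0,0,0.5],[0,0,0,0,0,0,0.5],[0,0,0,0,0,0,0.5],[0,0,0,0,0,0,0.5]]' |tail -1
python3 -c "
from h import *
goal(.629,-.155,.10,1.765)"
```

```text
grip_force: 49.8
t 7.05 pos [ 0.6306 -0.1556  0.114 ] shift [ 0.022 -0.035  0.349] turn [-0.    -0.    -0.003] q [-0.37  0.49  0.11  1.19 -0.    1.01] F [-1.2  0.4 -2.3] w 0.699 49.8
grip_force: 49.8
t 7.55 pos [ 0.6308 -0.1557  0.1142] shift [ 0.026 -0.04   0.354] turn [ 0.     0.    -0.003] q [-0.37  0.49  0.11  1.19 -0.    1.01] F [-0.4 -0.8 -1.5] w 0.694 49.8
```

```bash
python3 -m crank '[[0.02,-0.04,0,0,0,0,0.5],[0.02,-0.04,0.2,0,0,0,0.5],[0.02,-0.04,0.4,0,0,0,0.5],[0.02,-0.04,0.5,0,0,0,0.5],[0.02,-0.04,0.5,0,0,0,0.5]]' |tail -1
python3 -c "
from h import *
goal(.629,-.155,.10,1.765)"
python3 -m crank '[[0,0,0.05,0,0,0,0.5],[0,0,0.1,0,0,0,0.5],[0,0,0.15,0,0,0,0.5],[0,0,0.2,0,0,0,0.5],[0,0,0.2,0,0,0,0.5]]' |tail -1
python3 -c "
from h import *
goal(.629,-.155,.10,1.765)
print(get_obs()['moment'])"
```

```text
grip_force: 49.8
t 8.05 pos [ 0.6281 -0.1549  0.0926] shift [-0.008  0.022 -0.185] turn [-0.002 -0.001 -0.003] q [-0.37  0.5   0.07  1.14 -0.    1.01] F [ 0.5  0.1 -1.9] w 0.69 49.8
grip_force: 49.8
t 8.55 pos [ 0.6288 -0.1552  0.0858] shift [ 0.003  0.005 -0.355] turn [-0.    -0.    -0.003] q [-0.37  0.5   0.06  1.13 -0.    1.01] F [ 0.1  0.2 -1.4] w 0.693 49.8
[ 0.0690667   0.0230613  -0.00464096]
```

No contact yet; keep lowering in steps.

```bash
for i in 1; do python3 -m crank '[[0,0,0.05,0,0,0,0.5],[0,0,0.1,0,0,0,0.5],[0,0,0.15,0,0,0,0.5],[0,0,0.2,0,0,0,0.5],[0,0,0.25,0,0,0,0.5]]' |sed -n 2,4p; done
python3 -m crank '[[0,0,0.1,0,0,0,0.5],[0,0,0.2,0,0,0,0.5],[0,0,0.3,0,0,0,0.5],[0,0,0.4,0,0,0,0.5],[0,0,0.5,0,0,0,0.5]]' |sed -n 2,4p
python3 -c "
from h import *
goal(.629,-.155,-.02,1.765)
see('scene','pics/s7.png')
a=cv2.imread('pics/s7.png')[165:285,195:345]; cv2.imwrite('pics/c10.png',cv2.resize(a,(750,600),interpolation=cv2.INTER_CUBIC))
print(get_obs()['moment'])"
```

```text
eef_pos: [0.629, -0.1552, 0.0759]
eef_rot: [1.999, 2.423, -0.0]
wrist_force: [0.3, -0.2, -2.4]
eef_pos: [0.6289, -0.1552, 0.0557]
eef_rot: [-1.999, -2.423, 0.0]
wrist_force: [1.3, -0.3, -1.3]
t 9.55 pos [ 0.6289 -0.1552  0.0557] shift [0.005 0.003 1.891] turn [-0.     0.    -0.003] q [-0.37  0.52  0.01  1.06 -0.    1.01] F [ 1.3 -0.3 -1.3] w 0.692 49.8
[-0.0255501   0.01969426 -0.03262464]
```

View pics/c10.png

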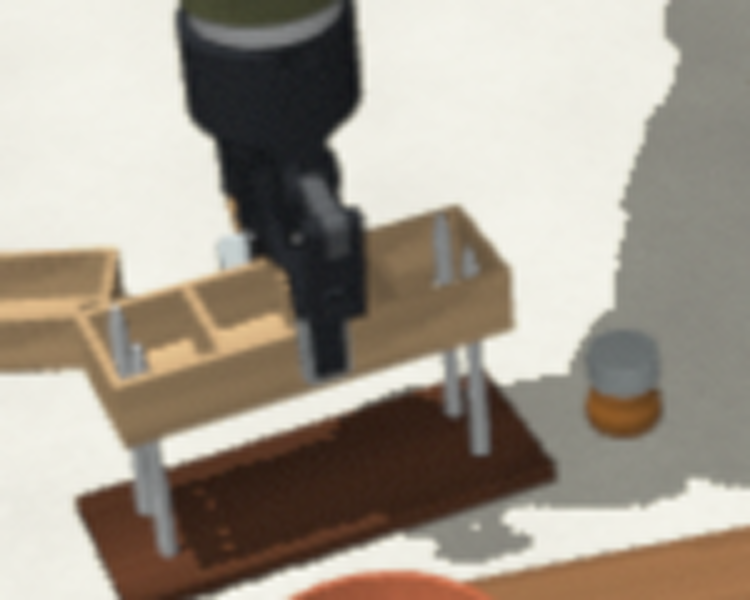

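All four posts pass through the tray's holes (crop: (118,340), (138,360), (442,250), (470,265)). Lower to the base.

```bash
python3 -m crank '[[0,0,0.4,0,0,0,0.5],[0,0,0.8,0,0,0,0.5],[0,0,1.2,0,0,0,0.5],[0,0,1.5,0,0,0,0.5],[0,0,1.7,0,0,0,0.5]]' |sed -n 2,4p
python3 -m crank '[[0,0,0.05,0,0,0,0.5],[0,0,0.1,0,0,0,0.5],[0,0,0.15,0,0,0,0.5],[0,0,0.18,0,0,0,0.5],[0,0,0.18,0,0,0,0.5]]' |sed -n 2,4p
```

```text
eef_pos: [0.6285, -0.155, -0.0131]
eef_rot: [-1.999, -2.422, 0.001]
wrist_force: [0.6, -0.2, -1.7]
eef_pos: [0.6292, -0.1553, -0.0188]
eef_rot: [1.999, 2.423, 0.0]
wrist_force: [-0.4, 0.3, -1.8]
```

```bash
python3 -m crank '[[0,0,0.02,0,0,0,0.5],[0,0,0.04,0,0,0,0.5],[0,0,0.06,0,0,0,0.5],[0,0,0.06,0,0,0,0.5],[0,0,0.06,0,0,0,0.5]]' |sed -n 2,4p
python3 -m crank '[[0,0,0,0,0,0,0.3],[0,0,0,0,0,0,0],[0,0,0,0,0,0,-0.8],[0,0,0,0,0,0,-1],[0,0,0,0,0,0,-1]]' |sed -n 2,5p
python3 -m crank '[[0,0,-0.5,0,0,0,-1],[0,0,-1.5,0,0,0,-1],[0,0,-2.5,0,0,0,-1],[0,0,-3.5,0,0,0,-1],[0,0,-4.5,0,0,0,-1]]' |sed -n 2,5p
python3 -c "
from h import *
goal(.4534,-.324,.06,1.385)"
```

```text
eef_pos: [0.6294, -0.1554, -0.0195]
eef_rot: [1.998, 2.422, 0.0]
wrist_force: [-2.0, 1.6, 8.5]
eef_pos: [0.6292, -0.1553, -0.0215]
eef_rot: [1.999, 2.423, 0.0]
wrist_force: [0.5, -0.7, 0.3]
grip_width: 1.001
eef_pos: [0.6288, -0.1552, 0.1599]
eef_rot: [2.0, 2.423, -0.0]
wrist_force: [-0.1, -0.9, -0.7]
grip_width: 1.0
t 12.1 pos [ 0.6288 -0.1552  0.1599] shift [-3.312 -5.107  2.499] turn [-0.     0.     0.377] q [-0.37  0.47  0.19  1.29 -0.    1.01] F [-0.1 -0.9 -0.7] w 1.0 0.0
```

Tray seated (8.5 N contact, released). Next: the two-compartment tray.

```bash
python3 -m crank '[[-0.6,-0.9,0,0,0,0.08,-1],[-1.2,-1.8,0,0,0,0.16,-1],[-1.8,-2.8,0,0,0,0.24,-1],[-2.4,-3.8,0.5,0,0,0.32,-1],[-3,-4.6,1,0,0,0.377,-1]]' |sed -n 2p
python3 -c "
from h import *
goal(.453,-.323,.03,1.385)"
```

```text
eef_pos: [0.4699, -0.3093, 0.1189]
t 12.6 pos [ 0.4699 -0.3093  0.1189] shift [-0.413 -0.355  2.222] turn [ 0.002  0.001 -0.003] q [-0.72  0.32 -0.14  1.11 -0.    1.04] F [ 1.3 -0.8  0.5] w 0.999 0.0
```

```bash
python3 -m crank '[[-0.41,-0.35,0.4,0,0,0,-1],[-0.41,-0.35,1,0,0,0,-1],[-0.41,-0.35,1.5,0,0,0,-1],[-0.41,-0.35,1.5,0,0,0,-1],[-0.41,-0.35,1.5,0,0,0,-1]]' |sed -n 2p
python3 -c "
from h import *
goal(.453,-.323,-.0316,1.385)"
```

```text
eef_pos: [0.4542, -0.3213, 0.0585]
t 13.1 pos [ 0.4542 -0.3213  0.0585] shift [-0.047 -0.02   2.253] turn [-0.001 -0.    -0.   ] q [-0.76  0.36 -0.24  0.97 -0.    1.  ] F [ 0.2  0.  -0.2] w 1.0 0.0
```

```bash
python3 -m crank '[[-0.04,-0.02,0.4,0,0,0,-1],[-0.04,-0.02,0.8,0,0,0,-1],[-0.04,-0.02,1.2,0,0,0,-1],[-0.04,-0.02,1.3,0,0,0,-1],[-0.04,-0.02,1.3,0,0,0,-1]]' |sed -n 2,4p
python3 -m crank '[[0,0,0.3,0,0,0,-1],[0,0,0.6,0,0,0,-1],[0,0,0.9,0,0,0,-1],[0,0,0.95,0,0,0,-1],[0,0,0.95,0,0,0,-1]]' |sed -n 2,4p
python3 -c "
from h import *
goal(.453,-.323,-.0316,1.385)
see('scene','pics/s8.png'); a=cv2.imread('pics/s8.png')[190:265,120:240]; cv2.imwrite('pics/c11.png',cv2.resize(a,None,fx=6,fy=6,interpolation=cv2.INTER_CUBIC))"
```

```text
eef_pos: [0.4537, -0.3229, 0.0071]
eef_rot: [2.417, 2.006, -0.0]
wrist_force: [-0.4, 0.2, -0.1]
eef_pos: [0.4526, -0.3223, -0.0324]
eef_rot: [-2.417, -2.004, 0.0]
wrist_force: [0.8, 0.0, -0.2]
t 14.1 pos [ 0.4526 -0.3223 -0.0324] shift [-0.015  0.013 -0.021] turn [-0.002 -0.001 -0.   ] q [-0.76  0.45 -0.35  0.77 -0.    0.99] F [ 0.8  0.  -0.2] w 1.003 0.0
```

View pics/c11.png

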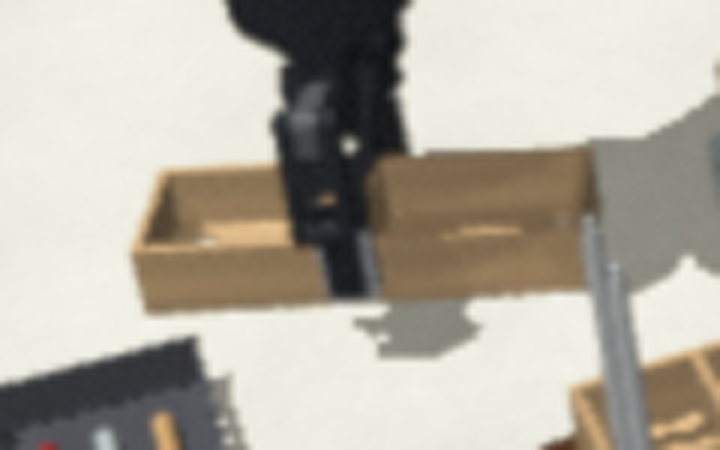

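The finger pad is at crop (352,265), tray-front middle at ~(367,300); the ~5 mm apparent shift is explained by perspective and yaw. Grip and lift.

```bash
python3 -m crank '[[0,0,0,0,0,0,-0.2],[0,0,0,0,0,0,0],[0,0,0,0,0,0,0.2],[0,0,0,0,0,0,0.4],[0,0,0,0,0,0,0.5]]' 45 | sed -n 2,6p;python3 -m crank '[[0,0,-0.1,0,0,0,0.5],[0,0,-0.5,0,0,0,0.5],[0,0,-1.4,0,0,0,0.5],[0,0,-2.4,0,0,0,0.5],[0,0,-3.5,0,0,0,0.5]]' | sed -n 2,6p
python3 -m crank '[[0,0,-0.5,0,0,0,0.5],[0,0,-1,0,0,0,0.5],[0,0,-1,0,0,0,0.5],[0,0,-1,0,0,0,0.5],[0,0,-1,0,0,0,0.5]]' | sed -n 2,4p
python3 -c "
from h import *
im=see('scene','pics/s9.png')
h=cv2.cvtColor(im,cv2.COLOR_RGB2HSV)
o=get_obs()['eef_pos']; u=o[2]+.032; print(o)
for th in(60,75): p,f=fitbox('scene',(h[...,1]>th).astype(np.uint8),o[:2],.184,.06,u,u+.034); print(p.round(4),round(f,3))
goal(.629,-.155,.145,1.765)"
```

```text
eef_pos: [0.4538, -0.3234, -0.0308]
eef_rot: [2.417, 2.005, 0.0]
wrist_force: [-0.2, 0.2, 4.4]
grip_width: 0.698
grip_force: 50.4
eef_pos: [0.452, -0.3217, 0.1085]
eef_rot: [-2.415, -2.003, 0.001]
wrist_force: [0.8, -0.2, -3.3]
grip_width: 0.696
grip_force: 49.5
eef_pos: [0.4523, -0.322, 0.1466]
eef_rot: [-2.416, -2.004, 0.001]
wrist_force: [0.2, -0.1, -2.3]
[ 0.45230014 -0.3220066   0.14658388]
[ 0.4534 -0.3225  1.3895] 0.2
[ 0.45   -0.3134  1.2059] 0.598
t 15.7 pos [ 0.4523 -0.322   0.1466] shift [4.92  3.569 0.038] turn [-0.002 -0.002 -0.38 ] q [-0.76  0.3  -0.1   1.18 -0.    0.99] F [ 0.1 -1.  -2.3] w 0.69 49.8
```

```bash
python3 -m crank '[[1,0.7,-0.1,0,0,-0.08,0.5],[2,1.4,-0.1,0,0,-0.16,0.5],[3,2.1,-0.1,0,0,-0.24,0.5],[4,2.9,-0.1,0,0,-0.32,0.5],[4.9,3.5,-0.1,0,0,-0.38,0.5]]' | sed -n 2,4p
python3 -m crank '[[0,0,0,0,0,0,0.5],[0,0,0,0,0,0,0.5],[0,0,0,0,0,0,0.5],[0,0,0.3,0,0,0,0.5],[0,0,0.3,0,0,0,0.5]]' | sed -n 2,4p
python3 -m crank '[[0,0,0,0,0,0,0.5],[0,0,0,0,0,0,0.5],[0,0,0,0,0,0,0.5],[0,0,0,0,0,0,0.5],[0,0,0,0,0,0,0.5]]' | sed -n 2,4p
python3 -c "
from h import *
goal(.629,-.155,.1,1.765)"
```

```text
eef_pos: [0.6281, -0.1543, 0.1507]
eef_rot: [-1.991, -2.428, 0.001]
wrist_force: [0.7, -0.8, -2.6]
eef_pos: [0.6252, -0.1569, 0.1384]
eef_rot: [-1.997, -2.422, 0.002]
wrist_force: [0.1, 0.2, -2.9]
eef_pos: [0.6272, -0.1562, 0.1408]
eef_rot: [1.996, 2.426, 0.0]
wrist_force: [-0.2, 0.2, -1.5]
t 17.2 pos [ 0.6272 -0.1562  0.1408] shift [0.022 0.049 1.019] turn [ 0.  0. -0.] q [-0.37  0.47  0.14  1.24 -0.    1.01] F [-0.2  0.2 -1.5] w 0.691 50.0
```

```bash
python3 -m crank '[[0.02,0.05,0.3,0,0,0,0.5],[0.02,0.05,0.6,0,0,0,0.5],[0.02,0.05,0.9,0,0,0,0.5],[0.02,0.05,0.9,0,0,0,0.5],[0.02,0.05,0.9,0,0,0,0.5]]' | sed -n 2,4p
python3 -m crank '[[0,0,0.1,0,0,0,0.5],[0,0,0.2,0,0,0,0.5],[0,0,0.3,0,0,0,0.5],[0,0,0.4,0,0,0,0.5],[0,0,0.4,0,0,0,0.5]]' | sed -n 2,4p
python3 -c "
from h import *
goal(.629,-.155,.05,1.765)"
```

```text
eef_pos: [0.6283, -0.1548, 0.1035]
eef_rot: [-1.995, -2.425, 0.001]
wrist_force: [0.2, -0.9, -1.8]
eef_pos: [0.6284, -0.1549, 0.0877]
eef_rot: [-1.995, -2.425, 0.001]
wrist_force: [0.3, -0.2, -2.3]
t 18.2 pos [ 0.6284 -0.1549  0.0877] shift [-0.007  0.015  0.942] turn [-0.001 -0.001 -0.   ] q [-0.37  0.5   0.06  1.13 -0.    1.01] F [ 0.3 -0.2 -2.3] w 0.692 50.0
```

```bash
python3 -m crank '[[0,0.01,0.1,0,0,0,0.5],[0,0.01,0.2,0,0,0,0.5],[0,0.01,0.3,0,0,0,0.5],[0,0.01,0.4,0,0,0,0.5],[0,0.01,0.5,0,0,0,0.5]]' | sed -n 2,4p
python3 -m crank '[[0,0,0.3,0,0,0,0.5],[0,0,0.6,0,0,0,0.5],[0,0,0.9,0,0,0,0.5],[0,0,1.1,0,0,0,0.5],[0,0,1.1,0,0,0,0.5]]' | sed -n 2,4p
python3 -m crank '[[0,0,0.08,0,0,0,0.5],[0,0,0.16,0,0,0,0.5],[0,0,0.2,0,0,0,0.5],[0,0,0.2,0,0,0,0.5],[0,0,0.2,0,0,0,0.5]]' | sed -n 2,4p
```

```text
eef_pos: [0.6292, -0.1549, 0.0681]
eef_rot: [-1.996, -2.426, 0.0]
wrist_force: [-0.3, 0.5, -2.3]
eef_pos: [0.6278, -0.1544, 0.0223]
eef_rot: [-1.994, -2.424, 0.002]
wrist_force: [-0.9, -0.3, -2.9]
eef_pos: [0.6294, -0.1549, 0.0167]
eef_rot: [1.996, 2.426, 0.0]
wrist_force: [-0.0, -0.9, -2.2]
```

```bash
python3 -m crank '[[0,0,0.03,0,0,0,0.5],[0,0,0.06,0,0,0,0.5],[0,0,0.08,0,0,0,0.5],[0,0,0.08,0,0,0,0.5],[0,0,0.08,0,0,0,0.5]]' | sed -n 2,4p
python3 -m crank '[[0,0,0,0,0,0,0.3],[0,0,0,0,0,0,0],[0,0,0,0,0,0,-0.8],[0,0,0,0,0,0,-1],[0,0,0,0,0,0,-1]]' |sed -n 2,5p
python3 -m crank '[[0,0,-0.5,0,0,0,-1],[0,0,-1.5,0,0,0,-1],[0,0,-2.5,0,0,0,-1],[0,0,-3.5,0,0,0,-1],[0,0,-4.2,0,0,0,-1]]' |sed -n 2,5p
python3 -c "
from h import *
goal(.442,.3055,.16,1.461)"
```

```text
eef_pos: [0.6297, -0.1551, 0.0152]
eef_rot: [1.995, 2.425, 0.0]
wrist_force: [-1.7, 1.0, 7.1]
eef_pos: [0.6294, -0.155, 0.0133]
eef_rot: [1.996, 2.426, 0.0]
wrist_force: [-0.1, -0.2, -0.2]
grip_width: 0.999
eef_pos: [0.6301, -0.1552, 0.1844]
eef_rot: [1.994, 2.424, 0.001]
wrist_force: [0.2, 0.5, 0.1]
grip_width: 1.002
t 21.2 pos [ 0.6301 -0.1552  0.1844] shift [12.21  -2.396  0.581] turn [0.003 0.001 0.304] q [-0.37  0.46  0.24  1.34 -0.    1.01] F [0.2 0.5 0.1] w 1.002 0.0
```

```bash
python3 -m crank '[[1.2,-0.2,0,0,0,0.06,-1],[2.4,-0.5,0,0,0,0.12,-1],[3.6,-0.7,0,0,0,0.18,-1],[4.8,-0.9,0,0,0,0.24,-1],[6,-1.2,0.2,0,0,0.304,-1]]' |sed -n 2p
python3 -c "
from h import *
goal(.442,.3055,.1,1.461)"
```

```text
eef_pos: [0.5362, 0.0728, 0.1741]
t 21.7 pos [0.5362 0.0728 0.1741] shift [ 5.515 -3.002  1.847] turn [ 0.003 -0.    -0.003] q [-0.01  0.25 -0.09  1.22  0.    1.67] F [ 0.5  1.  -0.6] w 0.997 0.0
```

```bash
python3 -m crank '[[1,-0.6,0.2,0,0,0,-1],[2,-1.2,0.5,0,0,0,-1],[3,-1.8,0.8,0,0,0,-1],[4,-2.4,1.1,0,0,0,-1],[5,-2.8,1.4,0,0,0,-1]]' |sed -n 2p
python3 -m crank '[[0.2,0,0.4,0,0,0,-1],[0.2,0,0.8,0,0,0,-1],[0.2,0,0.9,0,0,0,-1],[0.2,0,0.9,0,0,0,-1],[0.2,0,0.9,0,0,0,-1]]' |sed -n 2p
python3 -c "
from h import *
goal(.442,.3055,-.0316,1.461)"
```

```text
eef_pos: [0.4449, 0.2838, 0.1169]
eef_pos: [0.448, 0.29, 0.0819]
t 22.7 pos [0.448  0.29   0.0819] shift [ 0.367 -0.195  2.837] turn [ 0.001 -0.    -0.001] q [ 0.42  0.3  -0.27  1.01 -0.    2.11] F [-0.1  0.4  0.4] w 1.004 0.0
```

```bash
python3 -m crank '[[0.37,-0.2,0.1,0,0,0,-1],[0.37,-0.2,0.4,0,0,0,-1],[0.37,-0.2,0.7,0,0,0,-1],[0.37,-0.2,0.9,0,0,0,-1],[0.37,-0.2,0.9,0,0,0,-1]]' |sed -n 2p
python3 -c "
from h import *
goal(.442,.3055,-.0316,1.461)"
```

```text
eef_pos: [0.4401, 0.3047, 0.0436]
t 23.2 pos [0.4401 0.3047 0.0436] shift [0.029 0.049 1.88 ] turn [-0.003  0.002 -0.001] q [ 0.46  0.34 -0.31  0.92 -0.    2.14] F [ 0.5  0.3 -1.2] w 1.003 0.0
```

```bash
python3 -m crank '[[0.02,0.03,0.3,0,0,0,-1],[0.02,0.03,0.6,0,0,0,-1],[0.02,0.03,0.9,0,0,0,-1],[0.02,0.03,1.1,0,0,0,-1],[0.02,0.03,1.1,0,0,0,-1]]' |sed -n 2,4p
python3 -m crank '[[0,0,0.2,0,0,0,-1],[0,0,0.4,0,0,0,-1],[0,0,0.6,0,0,0,-1],[0,0,0.75,0,0,0,-1],[0,0,0.75,0,0,0,-1]]' |sed -n 2,4p
python3 -c "
from h import *
goal(.442,.3055,-.0316,1.461)"
```

```text
eef_pos: [0.4411, 0.3058, -0.0005]
eef_rot: [-2.34, -2.095, 0.005]
wrist_force: [-0.1, -0.1, 0.8]
eef_pos: [0.4416, 0.3061, -0.0298]
eef_rot: [-2.34, -2.096, 0.003]
wrist_force: [-0.4, 0.1, 0.2]
t 24.2 pos [ 0.4416  0.3061 -0.0298] shift [-0.013  0.012  0.044] turn [-0.002  0.001 -0.   ] q [ 0.46  0.42 -0.4   0.75 -0.    2.14] F [-0.4  0.1  0.2] w 1.002 0.0
```

```bash
python3 -m crank '[[0,0,0.03,0,0,0,-0.2],[0,0,0.03,0,0,0,0],[0,0,0.03,0,0,0,0.2],[0,0,0.03,0,0,0,0.4],[0,0,0.03,0,0,0,0.5]]' 45 | sed -n 2,6p;python3 -m crank '[[0,0,-0.1,0,0,0,0.5],[0,0,-0.5,0,0,0,0.5],[0,0,-1.4,0,0,0,0.5],[0,0,-2.4,0,0,0,0.5],[0,0,-3.5,0,0,0,0.5]]' | sed -n 2,6p
python3 -m crank '[[0,0,-0.5,0,0,0,0.5],[0,0,-1.2,0,0,0,0.5],[0,0,-1.2,0,0,0,0.5],[0,0,-1.2,0,0,0,0.5],[0,0,-1.2,0,0,0,0.5]]' | sed -n 2,4p
python3 -c "
from h import *
im=see('scene','pics/s10.png')
h=cv2.cvtColor(im,cv2.COLOR_RGB2HSV)
o=get_obs()['eef_pos']; u=o[2]+.032; print(o)
p,f=fitbox('scene',((h[...,1]>60)&(h[...,0]<25)).astype(np.uint8),o[:2],.184,.06,u,u+.034); print(p.round(4),round(f,3))
goal(.629,-.155,.15,1.765)"
```

```text
eef_pos: [0.4427, 0.3066, -0.0296]
eef_rot: [2.34, 2.096, 0.001]
wrist_force: [0.0, 0.5, 2.3]
grip_width: 0.687
grip_force: 49.6
eef_pos: [0.4413, 0.3059, 0.1107]
eef_rot: [-2.34, -2.096, 0.004]
wrist_force: [1.1, 0.9, -1.1]
grip_width: 0.694
grip_force: 49.3
eef_pos: [0.4415, 0.306, 0.1566]
eef_rot: [-2.34, -2.096, 0.004]
wrist_force: [0.6, 0.3, -1.8]
[0.44134759 0.30596644 0.1563721 ]
[0.4428 0.3029 1.4811] 0.189
t 25.75 pos [0.4413 0.306  0.1564] shift [-10.939   5.929   0.163] turn [-0.003  0.001 -0.304] q [ 0.46  0.26 -0.13  1.19 -0.    2.14] F [ 0.7  0.9 -0.4] w 0.699 49.5
```

```bash
python3 -m crank '[[-1,0.5,0,0,0,-0.06,0.5],[-2,1,0,0,0,-0.12,0.5],[-3,1.6,0,0,0,-0.18,0.5],[-4,2.1,0,0,0,-0.24,0.5],[-5,2.7,0,0,0,-0.304,0.5]]' | sed -n 2,4p
python3 -c "
from h import *
goal(.629,-.155,.145,1.765)"
```

```text
eef_pos: [0.527, 0.0943, 0.1566]
eef_rot: [-1.991, -2.427, 0.003]
wrist_force: [1.4, 0.7, -1.5]
t 26.25 pos [0.527  0.0943 0.1566] shift [-6.611  1.283  0.284] turn [-0.003 -0.001  0.003] q [ 0.03  0.25 -0.13  1.19  0.    1.4 ] F [ 1.4  0.7 -1.5] w 0.699 49.3
```

```bash
python3 -m crank '[[-1,0.2,0,0,0,0,0.5],[-2.1,0.4,0,0,0,0,0.5],[-3.2,0.6,0,0,0,0,0.5],[-4.3,0.8,0,0,0,0,0.5],[-5.4,1.1,0,0,0,0,0.5]]' | sed -n 2,4p
python3 -m crank '[[-0.6,0.1,0,0,0,0,0.5],[-1,0.2,0,0,0,0,0.5],[-1,0.2,0,0,0,0,0.5],[-1,0.2,0,0,0,0,0.5],[-1,0.2,0,0,0,0,0.5]]' | sed -n 2,4p
python3 -c "
from h import *
goal(.629,-.155,.1,1.765)"
```

```text
eef_pos: [0.6119, -0.1092, 0.1564]
eef_rot: [-1.995, -2.424, 0.002]
wrist_force: [0.7, 0.6, -0.8]
eef_pos: [0.6274, -0.1442, 0.1573]
eef_rot: [-1.994, -2.426, 0.001]
wrist_force: [-0.1, 0.1, -0.7]
t 27.25 pos [ 0.6274 -0.1442  0.1573] shift [-0.275 -0.011  1.433] turn [-0.002 -0.001  0.001] q [-0.35  0.46  0.17  1.28  0.    1.03] F [-0.1  0.1 -0.7] w 0.695 49.3
```

```bash
python3 -m crank '[[-0.27,0,0,0,0,0,0.5],[-0.27,0,0.3,0,0,0,0.5],[-0.27,0,0.6,0,0,0,0.5],[-0.27,0,0.6,0,0,0,0.5],[-0.27,0,0.6,0,0,0,0.5]]' | sed -n 2,4p
python3 -m crank '[[0,0,0,0,0,0,0.5],[0,0,0,0,0,0,0.5],[0,0,0,0,0,0,0.5],[0,0,0,0,0,0,0.5],[0,0,0,0,0,0,0.5]]' | sed -n 2,4p
python3 -c "
from h import *
goal(.629,-.155,.1,1.765)"
```

```text
eef_pos: [0.6295, -0.1554, 0.1331]
eef_rot: [-1.994, -2.425, 0.001]
wrist_force: [-0.2, 0.2, -0.8]
eef_pos: [0.6304, -0.156, 0.1343]
eef_rot: [1.996, 2.426, 0.0]
wrist_force: [1.2, 0.0, -1.0]
t 28.25 pos [ 0.6304 -0.156   0.1343] shift [ 0.03  -0.029  0.858] turn [ 0.  0. -0.] q [-0.37  0.48  0.14  1.23 -0.    1.01] F [ 1.2  0.  -1. ] w 0.694 49.3
```

```bash
python3 -m crank '[[0.03,-0.03,0.2,0,0,0,0.5],[0.03,-0.03,0.4,0,0,0,0.5],[0.03,-0.03,0.6,0,0,0,0.5],[0.03,-0.03,0.7,0,0,0,0.5],[0.03,-0.03,0.7,0,0,0,0.5]]' | sed -n 2,4p
python3 -m crank '[[0,0,0.1,0,0,0,0.5],[0,0,0.2,0,0,0,0.5],[0,0,0.3,0,0,0,0.5],[0,0,0.4,0,0,0,0.5],[0,0,0.5,0,0,0,0.5]]' | sed -n 2,4p
python3 -c "
from h import *
goal(.629,-.155,.05,1.765)"
```

```text
eef_pos: [0.6281, -0.1547, 0.1048]
eef_rot: [-1.995, -2.425, 0.001]
wrist_force: [0.1, 0.6, -0.9]
eef_pos: [0.6289, -0.155, 0.0858]
eef_rot: [1.996, 2.426, -0.0]
wrist_force: [-0.2, -0.6, -1.5]
t 29.25 pos [ 0.6289 -0.155   0.0858] shift [-0.001  0.003  0.894] turn [-0.  0. -0.] q [-0.37  0.5   0.06  1.12 -0.    1.01] F [-0.2 -0.6 -1.5] w 0.693 49.3
```

```bash
python3 -m crank '[[0,0,0.2,0,0,0,0.5],[0,0,0.4,0,0,0,0.5],[0,0,0.6,0,0,0,0.5],[0,0,0.75,0,0,0,0.5],[0,0,0.75,0,0,0,0.5]]' | sed -n 2,4p
python3 -m crank '[[0,0,0.05,0,0,0,0.5],[0,0,0.08,0,0,0,0.5],[0,0,0.11,0,0,0,0.5],[0,0,0.14,0,0,0,0.5],[0,0,0.14,0,0,0,0.5]]' | sed -n 2,4p
```

```text
eef_pos: [0.6279, -0.1546, 0.0546]
eef_rot: [-1.995, -2.424, 0.001]
wrist_force: [-1.1, -0.3, -1.2]
eef_pos: [0.6289, -0.155, 0.0505]
eef_rot: [1.996, 2.426, -0.0]
wrist_force: [0.1, 0.7, -1.2]
```

```bash
python3 -m crank '[[0,0,0.03,0,0,0,0.5],[0,0,0.05,0,0,0,0.5],[0,0,0.06,0,0,0,0.5],[0,0,0.06,0,0,0,0.5],[0,0,0.06,0,0,0,0.5]]' | sed -n 2,4p
```

```text
eef_pos: [0.629, -0.155, 0.0504]
eef_rot: [1.995, 2.425, 0.0]
wrist_force: [-4.0, 0.6, 10.4]
```

Third tray seated. Release, rise, and locate the nearer cup with silhouette fits.

```bash
python3 -m crank '[[0,0,0,0,0,0,0.3],[0,0,0,0,0,0,0],[0,0,0,0,0,0,-0.8],[0,0,0,0,0,0,-1],[0,0,0,0,0,0,-1]]' |sed -n 2,5p
python3 -m crank '[[0,0,-0.5,0,0,0,-1],[0,0,-1.2,0,0,0,-1],[0,0,-2,0,0,0,-1],[0,0,-3,0,0,0,-1],[0,0,-3.5,0,0,0,-1]]' |sed -n 2,5p
cat > cup.py <<'E'
from h import *
def fitcup(n,im,g,zb=0,S=8):
    h=cv2.cvtColor(im,cv2.COLOR_RGB2HSV); u=w2pix(n,(*g,zb+.04)).astype(int); off=u-30
    m=((((h[...,0]<9)|(h[...,0]>170))&(h[...,1]>130))).astype(np.uint8)[off[1]:off[1]+60,off[0]:off[0]+60]
    k,lab,st,ce=cv2.connectedComponentsWithStats(m); b=min((i for i in range(1,k) if st[i,4]>100),key=lambda i:np.hypot(*(ce[i]-30)))
    F=(cv2.resize((lab==b).astype(np.float32),None,fx=S,fy=S,interpolation=cv2.INTER_LINEAR)>.5).astype(np.uint8)
    cs,_=cv2.findContours(F,cv2.RETR_EXTERNAL,cv2.CHAIN_APPROX_NONE); F=cv2.drawContours(F*0,cs,-1,1,-1)
    t=np.linspace(0,2*np.pi,24)
    def cost(p):
        P=[w2pix(n,(p[0]+r*np.cos(a),p[1]+r*np.sin(a),zb+z)) for r,z in((.017,0),(.025,.05),(.025,.076)) for a in t]
        H=(cv2.convexHull(np.float32(P))[:,0]-off+.5)*S-.5
        B=cv2.fillConvexPoly(F*0,np.int32(np.round(H)),1); return 1-(B&F).sum()/(B|F).sum()
    r=minimize(cost,g,method='Nelder-Mead',options=dict(initial_simplex=[g,(g[0]+.008,g[1]),(g[0],g[1]+.008)],xatol=1e-5)); return r.x.round(4),round(r.fun,3),st[b]
E
python3 -c "
from cup import *
for n in('scene','top'):
    im=cv2.imread(f'pics/{n}0.png')[:,:,::-1].copy(); print(n,fitcup(n,im,(.652,.163)),fitcup(n,im,(.70,.253)))
goal(.652,.163,.16,1.765)"
```

```text
eef_pos: [0.629, -0.155, 0.048]
eef_rot: [1.996, 2.426, -0.0]
wrist_force: [-0.1, 0.2, -0.5]
grip_width: 0.999
eef_pos: [0.6301, -0.1555, 0.1917]
eef_rot: [1.993, 2.423, 0.002]
wrist_force: [0.3, -0.4, 0.6]
grip_width: 0.997
scene (array([0.6416, 0.1642]), np.float64(0.379), array([ 20,  12,  20,  33, 282], dtype=int32)) (array([0.6923, 0.2529]), np.float64(0.464), array([ 20,  13,  20,  34, 287], dtype=int32))
top (array([0.641, 0.161]), np.float64(0.626), array([ 18,  20,  22,  24, 159], dtype=int32)) (array([0.6955, 0.2487]), np.float64(0.558), array([ 18,  17,  24,  27, 207], dtype=int32))
t 31.75 pos [ 0.6301 -0.1555  0.1917] shift [7.709 2.068 0.781] turn [ 0.004  0.002 -0.   ] q [-0.37  0.46  0.25  1.36 -0.    1.01] F [ 0.3 -0.4  0.6] w 0.997 0.0
```

```bash
sed -i 's/def fitcup(n,im,g,zb=0,S=8)/def fitcup(n,im,g,zb=0,S=8,th=80)/; s/>130)/>th)/; s/<9)|/<18)|/' cup.py
python3 -c "
from cup import *
for n in('scene','top'):
    im=cv2.imread(f'pics/{n}0.png')[:,:,::-1].copy()
    for th in (70,90,110): print(n,th,fitcup(n,im,(.652,.163),th=th),fitcup(n,im,(.70,.253),th=th)[:2])
    u,v=w2pix(n,(.648,.163,.04)).astype(int); h=cv2.cvtColor(im,cv2.COLOR_RGB2HSV); print(h[v-15:v+20:5,u,:].tolist())
"
```

```text
scene 70 (array([0.643 , 0.1627]), np.float64(0.098), array([ 20,  11,  21,  35, 569], dtype=int32)) (array([0.6953, 0.2523]), np.float64(0.096))
scene 90 (array([0.641 , 0.1632]), np.float64(0.129), array([ 20,  11,  20,  34, 549], dtype=int32)) (array([0.6944, 0.2528]), np.float64(0.125))
scene 110 (array([0.6416, 0.1643]), np.float64(0.167), array([ 20,  11,  20,  34, 525], dtype=int32)) (array([0.694 , 0.2531]), np.float64(0.156))
[[8, 158, 140], [8, 160, 143], [8, 162, 129], [8, 159, 130], [8, 162, 118], [9, 157, 107], [8, 140, 137]]
top 70 (array([0.6447, 0.1626]), np.float64(0.106), array([ 17,  18,  23,  27, 492], dtype=int32)) (array([0.6982, 0.2515]), np.float64(0.094))
top 90 (array([0.6443, 0.1618]), np.float64(0.157), array([ 17,  18,  23,  27, 461], dtype=int32)) (array([0.6968, 0.2504]), np.float64(0.146))
top 110 (array([0.6427, 0.1607]), np.float64(0.19), array([ 18,  19,  22,  26, 439], dtype=int32)) (array([0.6982, 0.2523]), np.float64(0.183))
[[21, 27, 151], [11, 137, 56], [9, 139, 64], [9, 165, 88], [9, 158, 126], [9, 146, 49], [15, 23, 89]]
```

Cup ≈ (0.644, 0.1625), distance 0.66 m (other 0.74 m). Go above it.

```bash
python3 -m crank '[[1.2,0.3,0,0,0,0,-1],[2.4,0.6,0,0,0,0,-1],[3.6,0.9,0,0,0,0,-1],[4.8,1.2,0,0,0,0,-1],[6,1.5,0,0,0,0,-1]]' | sed -n 2p
python3 -c "
from h import *
goal(.644,.1625,.11,1.765)"
```

```text
eef_pos: [0.6414, 0.0939, 0.1879]
t 32.25 pos [0.6414 0.0939 0.1879] shift [1.671 0.394 1.948] turn [ 0.     0.    -0.001] q [ 0.02  0.46  0.25  1.35 -0.    1.4 ] F [-0.8  0.5  0.1] w 1.003 0.0
```

```bash
python3 -m crank '[[0.8,0.2,0.1,0,0,0,-1],[1.6,0.4,0.6,0,0,0,-1],[1.67,0.4,1.2,0,0,0,-1],[1.67,0.4,1.5,0,0,0,-1],[1.67,0.4,1.5,0,0,0,-1]]' | sed -n 2p
python3 -c "
from h import *
goal(.644,.1625,.006,1.765)
see('scene','pics/s11.png');t=see('top','pics/t11.png')
a=cv2.imread('pics/s11.png')[180:270,340:460]; b=cv2.imread('pics/s11.png')[165:285,195:345]; cv2.imwrite('pics/c12.png',np.hstack([cv2.resize(a,(400,300),interpolation=cv2.INTER_CUBIC),cv2.resize(b,(400,300),interpolation=cv2.INTER_CUBIC)]))
print([w2pix('scene',(.644+s*.045*.98-.002,.1625+s*.045*.19,.17)).round(1) for s in(-1,1)])"
```

```text
eef_pos: [0.6426, 0.1603, 0.1255]
t 32.75 pos [0.6426 0.1603 0.1255] shift [0.047 0.059 2.987] turn [-0.005 -0.    -0.   ] q [ 0.12  0.51  0.18  1.24 -0.    1.5 ] F [0.4 0.4 0.1] w 1.002 0.0
[array([381.4, 176. ]), array([403.2, 194.6])]
```

View pics/c12.png

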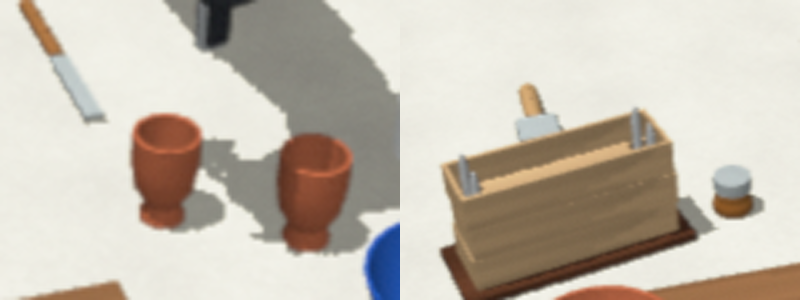

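The stack is flat and square; the front finger at (404,193.5) px agrees with the prediction (403,194.6). Descend on the cup.

```bash
python3 -m crank '[[0.04,0.05,0.4,0,0,0,-1],[0.04,0.05,0.8,0,0,0,-1],[0.04,0.05,1.2,0,0,0,-1],[0.04,0.05,1.6,0,0,0,-1],[0.04,0.05,2,0,0,0,-1]]' | sed -n 2,4p
python3 -m crank '[[0,0,0.3,0,0,0,-1],[0,0,0.6,0,0,0,-1],[0,0,0.9,0,0,0,-1],[0,0,0.95,0,0,0,-1],[0,0,0.95,0,0,0,-1]]' | sed -n 2,4p
python3 -c "
from h import *
goal(.644,.1625,.006,1.765)"
```

```text
eef_pos: [0.6476, 0.1616, 0.0495]
eef_rot: [1.997, 2.423, 0.003]
wrist_force: [0.5, -0.2, -0.2]
eef_pos: [0.6457, 0.1626, 0.0097]
eef_rot: [-1.996, -2.426, 0.001]
wrist_force: [-0.4, -0.1, -0.0]
t 33.85 pos [0.6457 0.1626 0.0097] shift [ 0.007 -0.042  0.092] turn [-0.001  0.    -0.   ] q [ 0.13  0.59  0.01  0.99 -0.    1.5 ] F [-0.4 -0.1 -0. ] w 0.999 0.0
```

```bash
python3 -m crank '[[0,-0.04,0.03,0,0,0,-0.3],[0,-0.04,0.03,0,0,0,-0.1],[0,-0.04,0.03,0,0,0,0.1],[0,-0.04,0.03,0,0,0,0.3],[0,-0.04,0.03,0,0,0,0.5]]' 30 | sed -n 2,6p
python3 -m crank '[[0,0,0,0,0,0,0.6],[0,0,0,0,0,0,0.6],[0,0,-0.1,0,0,0,0.6],[0,0,-0.3,0,0,0,0.6],[0,0,-0.6,0,0,0,0.6]]' | sed -n 2,6p
```

```text
eef_pos: [0.6447, 0.1625, 0.0097]
eef_rot: [1.995, 2.426, 0.001]
wrist_force: [-1.0, -0.0, 4.3]
grip_width: 0.555
grip_force: 31.1
eef_pos: [0.6434, 0.1622, 0.0323]
eef_rot: [-1.995, -2.425, 0.003]
wrist_force: [0.5, -0.1, -1.5]
grip_width: 0.557
grip_force: 31.2
```

```bash
python3 -m crank '[[0,0,-0.7,0,0,0,0.6],[0,0,-1.4,0,0,0,0.6],[0,0,-2.1,0,0,0,0.6],[0,0,-2.8,0,0,0,0.6],[0,0,-3.6,0,0,0,0.6]]' | sed -n 2,6p
python3 -c "
from h import *
goal(.629,-.155,.175,1.765)"
```

```text
eef_pos: [0.6439, 0.1623, 0.1783]
eef_rot: [-1.996, -2.426, 0.001]
wrist_force: [0.1, -0.2, -1.3]
grip_width: 0.56
grip_force: 31.4
t 35.35 pos [0.6439 0.1623 0.1783] shift [-7.712 -1.895  0.085] turn [-0.001  0.    -0.   ] q [ 0.13  0.5   0.28  1.35 -0.    1.5 ] F [ 0.1 -0.2 -1.3] w 0.56 31.4
```

```bash
python3 -m crank '[[-0.5,-0.1,0,0,0,0,0.6],[-1.3,-0.3,0,0,0,0,0.6],[-2.1,-0.5,0,0,0,0,0.6],[-3,-0.7,0,0,0,0,0.6],[-4,-1,0,0,0,0,0.6]]' | sed -n 2p
python3 -m crank '[[-1,-0.2,0,0,0,0,0.6],[-2,-0.5,0,0,0,0,0.6],[-3,-0.7,0,0,0,0,0.6],[-3.5,-0.85,0,0,0,0,0.6],[-3.7,-0.9,0,0,0,0,0.6]]' | sed -n 2p
python3 -m crank '[[0,0,0,0,0,0,0.6],[0,0,0,0,0,0,0.6],[0,0,0,0,0,0,0.6],[0,0,0.4,0,0,0,0.6],[0,0,0.8,0,0,0,0.6]]' | sed -n 2,6p
python3 -c "
from cup import *
goal(.629,-.155,.0957,1.765)
im=see('scene','pics/s12.png'); o=get_obs()['eef_pos']; print(fitcup('scene',im,o[:2],o[2]-.0097,th=110))"
```

```text
eef_pos: [0.6362, -0.0031, 0.1778]
eef_pos: [0.6289, -0.1572, 0.1775]
eef_pos: [0.63, -0.153, 0.1454]
eef_rot: [1.992, 2.427, 0.001]
wrist_force: [-0.2, -0.7, -1.5]
grip_width: 0.56
grip_force: 31.5
t 36.85 pos [ 0.63   -0.153   0.1454] shift [-0.042 -0.036  1.242] turn [0.002 0.001 0.002] q [-0.36  0.47  0.16  1.25  0.    1.01] F [-0.2 -0.7 -1.5] w 0.56 31.5
(array([ 0.6242, -0.1552]), np.float64(0.475), array([ 17,   9,  22,  40, 424], dtype=int32))
```

```bash
python3 -m crank '[[-0.04,-0.03,0.25,0,0,0,0.6],[-0.04,-0.03,0.5,0,0,0,0.6],[-0.04,-0.03,0.75,0,0,0,0.6],[-0.04,-0.03,0.95,0,0,0,0.6],[-0.04,-0.03,0.95,0,0,0,0.6]]' | sed -n 2,4p
python3 -m crank '[[0,0,0.05,0,0,0,0.6],[0,0,0.1,0,0,0,0.6],[0,0,0.15,0,0,0,0.6],[0,0,0.2,0,0,0,0.6],[0,0,0.2,0,0,0,0.6]]' | sed -n 2,4p
```

```text
eef_pos: [0.6274, -0.156, 0.1053]
eef_rot: [-1.994, -2.424, 0.001]
wrist_force: [-0.2, -0.4, -1.9]
eef_pos: [0.6282, -0.1563, 0.0987]
eef_rot: [-1.996, -2.426, 0.0]
wrist_force: [-0.0, -0.3, -1.3]
```

```bash
python3 -m crank '[[0,0,0.02,0,0,0,0.6],[0,0,0.04,0,0,0,0.6],[0,0,0.05,0,0,0,0.6],[0,0,0.05,0,0,0,0.6],[0,0,0.05,0,0,0,0.6]]' | sed -n 2,4p
python3 -m crank '[[0,0,0.01,0,0,0,0.6],[0,0,0.02,0,0,0,0.6],[0,0,0.03,0,0,0,0.6],[0,0,0.03,0,0,0,0.6],[0,0,0.03,0,0,0,0.6]]' | sed -n 2,4p
```

```text
eef_pos: [0.6283, -0.1563, 0.0969]
eef_rot: [1.996, 2.426, -0.0]
wrist_force: [-0.5, -0.9, -1.6]
eef_pos: [0.6283, -0.1563, 0.0958]
eef_rot: [1.996, 2.426, -0.0]
wrist_force: [-0.6, 0.2, -1.7]
```

```bash
python3 -m crank '[[0,0,0.01,0,0,0,0.6],[0,0,0.02,0,0,0,0.6],[0,0,0.02,0,0,0,0.6],[0,0,0.02,0,0,0,0.6],[0,0,0.02,0,0,0,0.6]]' | sed -n 2,4p
```

```text
eef_pos: [0.6285, -0.1565, 0.0956]
eef_rot: [1.995, 2.425, -0.0]
wrist_force: [-1.8, 0.6, 5.1]
```

Touchdown at about 6 N. Release gently and rise.

```bash
python3 -m crank '[[0,0,0,0,0,0,0.2],[0,0,0,0,0,0,0],[0,0,0,0,0,0,-0.3],[0,0,0,0,0,0,-0.7],[0,0,0,0,0,0,-1]]' | sed -n 2,6p
python3 -m crank '[[0,0,0,0,0,0,-1],[0,0,0,0,0,0,-1],[0,0,-0.3,0,0,0,-1],[0,0,-0.8,0,0,0,-1],[0,0,-1.4,0,0,0,-1]]' | sed -n 2,6p
python3 -m crank '[[0,0,-1,0,0,0,-1],[0,0,-2,0,0,0,-1],[0,0,-2.5,0,0,0,-1],[0,0,-2.5,0,0,0,-1],[0,0,-2.5,0,0,0,-1]]' | sed -n 2,6p
python3 -c "
from cup import *
im=see('scene','pics/s13.png'); print(fitcup('scene',im,(.628,-.156),.086,th=110),find('scene','cup_center'),find('scene','tray_open_center'))
print(fitcup('scene',im,(.628,-.156),.086,th=135))"
```

```text
eef_pos: [0.6283, -0.1562, 0.0945]
eef_rot: [-1.996, -2.426, 0.0]
wrist_force: [-0.2, -0.6, -0.7]
grip_width: 0.959
grip_force: 0.0
eef_pos: [0.6278, -0.1561, 0.1515]
eef_rot: [-1.995, -2.425, 0.001]
wrist_force: [0.8, -0.2, -1.2]
grip_width: 0.998
grip_force: 0.0
eef_pos: [0.6286, -0.1564, 0.2516]
eef_rot: [1.995, 2.425, 0.001]
wrist_force: [-0.4, 0.8, -0.1]
grip_width: 1.003
grip_force: 0.0
(array([ 0.6184, -0.1561]), np.float64(0.197), array([ 18,  10,  24,  36, 636], dtype=int32)) [(0.83, array([ 0.6445, -0.1574,  0.1444])), (0.78, array([0.7043, 0.2479, 0.0566]))] [(0.69, array([ 0.6492, -0.1644,  0.1016])), (0.63, array([0.2554, 0.306 , 0.0184]))]
(array([ 0.6196, -0.1557]), np.float64(0.248), array([ 19,  13,  22,  32, 558], dtype=int32))
```

```bash
python3 -c "
from cell import *
print(sign_off())"
```

```text
the job is handed in; nothing more can be done
None
```

I stacked the four-compartment, two-compartment and undivided trays fully down over the posts, stood the nearer cup in the middle of the top tray, released everything and handed the job in at about 41 s; I have not seen the verdict.

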